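# Stop the drying tray, spread the rinsed bottle caps on it, restart it

### The job

The drying tray is still running: first turn its timer dial back anticlockwise past its detent to off. The rinsed white bottle caps were tipped out in a heap on the tray; spread all of them, with any that lie on the table beside the tray, into one even layer on the tray floor: none on top of another, at least 2 cm of clear space between neighbours, and some caps in each quarter of the tray. Then, once they lie so, turn the dial clockwise past its detent until it clicks over to on; leave the other things on the table alone.

Things in the scene. Friction and masses are not known exactly. Their poses are not given: they have to be found in the camera images.
- tray: a fixed warm-air drying tray: flat grey slotted floor in a low aluminium lip, with a grey control box on its right-hand (-y) end. Origin on the table top under the centre of the tray floor; x and y along its sides, z up. Inner floor 220 mm along x by 300 mm along y, 20 mm above the table; lip 8 mm wide and only 6 mm higher than the floor. Control box 150 mm (x) by 86 mm (y), centre at y = -203 mm, top 34 mm above the table.
- tray_in (a point): the centre of the tray's inner floor, on its surface; axes as the tray's
- dial_grip (a point): on the axis of the timer dial on the control box, at the height to grip it. The dial is round with a raised straight bar grip across it (42 mm long, 14 mm thick, 30 mm high; this point is 7 mm below its top, which stands 78 mm above the table), which points along the tray's x axis when the dial reads 0.
- dial (a joint): turn of the timer dial in rad, growing anticlockwise as seen from above, 0 to 1.4. 0 is on (its clockwise end), 1.4 is off; it starts on. An over-centre detent holds it at either end: it resists with about 0.12 N m at first, falling to nothing half-way (0.7); let go before half-way and it springs back, beyond that it snaps by itself to the other end and stays there.
- cap_1_center (a point): centre of a loose white ribbed bottle cap, 33 mm in diameter, 20 mm high, about 15 g, standing flat (this point is 10 mm above its underside, axis z); at the start in the heap on the tray. All caps are alike.
- cap_2_center (a point): centre of a loose white ribbed bottle cap, 33 mm in diameter, 20 mm high, about 15 g, standing flat (this point is 10 mm above its underside, axis z); at the start in the heap on the tray. All caps are alike.
- cap_3_center (a point): centre of a loose white ribbed bottle cap, 33 mm in diameter, 20 mm high, about 15 g, standing flat (this point is 10 mm above its underside, axis z); at the start in the heap on the tray. All caps are alike.
- cap_4_center (a point): centre of a loose white ribbed bottle cap, 33 mm in diameter, 20 mm high, about 15 g, standing flat (this point is 10 mm above its underside, axis z); at the start in the heap on the tray. All caps are alike.
- cap_5_center (a point): centre of a loose white ribbed bottle cap, 33 mm in diameter, 20 mm high, about 15 g, standing flat (this point is 10 mm above its underside, axis z); at the start in the heap on the tray. All caps are alike.
- cap_6_center (a point): centre of a loose white ribbed bottle cap, 33 mm in diameter, 20 mm high, about 15 g, standing flat (this point is 10 mm above its underside, axis z); at the start in the heap on the tray. All caps are alike.
- cap_7_center (a point): centre of a loose white ribbed bottle cap, 33 mm in diameter, 20 mm high, about 15 g, standing flat (this point is 10 mm above its underside, axis z); at the start on top of the heap, if present (absent in some starts). All caps are alike.
- cap_8_center (a point): centre of a loose white ribbed bottle cap, 33 mm in diameter, 20 mm high, about 15 g, standing flat (this point is 10 mm above its underside, axis z); at the start on top of the heap, if present (absent in some starts). All caps are alike.
- cap_9_center (a point): centre of a loose white ribbed bottle cap, 33 mm in diameter, 20 mm high, about 15 g, standing flat (this point is 10 mm above its underside, axis z); at the start on the table to the left (+y) of the tray, if present (absent in some starts). All caps are alike.
- cap_10_center (a point): centre of a loose white ribbed bottle cap, 33 mm in diameter, 20 mm high, about 15 g, standing flat (this point is 10 mm above its underside, axis z); at the start on the table to the left (+y) of the tray, if present (absent in some starts). All caps are alike.
Things that resemble listed ones, but are neither listed nor needed, are in the scene too. What is shaped like the part that bears cap_3_center but orange or red is not meant.

How it is judged:
By the outcome, as a careful person would: the job done as asked, in the order asked, and still so for the second after the job is handed in, with the robot touching nothing.
Of cap_7, cap_8, cap_9, cap_10 only 2 to 4 are there at a start; the rules pass over those that are not, and their reading is None.
At some moment in a run one of cap_1, cap_2, cap_3, cap_4, cap_5, cap_6, cap_9, cap_10 may be knocked a few centimetres aside while the robot is not near it.
Once in a run the grip may slacken for a moment while it holds something.
It also fails if it takes over 210 s, if anything falls off the work surface, if the arm or the gripper's body presses on something with over 40 N, if the wrist force passes 120 N, or if a joint passes its speed limit or range.

### The arm

A 6-joint arm with a two-finger parallel gripper is mounted at the origin on a cart in front of the work surface, level with it; the furniture and walls round the work are solid. World frame = base frame: x ahead of the robot, y to its left, z up, the work surface at z = 0. Lengths are in mm, angles in rad, forces in N, time in s.
With the tool pointing down it reaches from about 275 to 1000 mm from the base axis. Payload 8.4 kg.
Tool frame: the origin (TCP) lies at the very end of the fingers, on their centre line; the grasp point (between the pads) lies 19 mm behind it (r.tcp_to_grasp is the distance from the TCP to the grasp point, in mm); z points along the fingers, y is the line along which they close (so a half turn about z gives the same grasp; the last joint's range is limited). The gripper opens to 85 mm and grips with 20 to 120 N. Pads are 22 mm wide; open, the fingers measure 114 mm over their backs; the gripper's body (76 mm by 85 mm) begins 54 mm behind the grasp point. The pads swing forward as they close: fully open they stand 13 mm farther back than shut.
Start: joints at [1.334, 0.353, 1.633, -0, 1.155, -0.002], TCP at [145.404, 607.853, 231.281] pointing down, gripper open.
Joint ranges: [-2.63, 2.63], [-0.92, 2.1], [0.06, 2.66], [-1.3, 4.44], [0, 2.69], [-3.02, 3.02]. Speed limits (rad/s): [2.22, 2.22, 2.79, 3.14, 3.14, 3.14].

### API

Orientations are given as [roll, pitch, yaw] about the fixed x, y, z axes, in that order (R = Rz(yaw) Ry(pitch) Rx(roll)).
In Python, from rig import r gives the robot as it stands. The module is installed in compiled form; this text tells all that it offers.
- The arm moves only by the tool play_rows, never from a script. Its argument "rows" is a list of rows, each an object with "dp": the shift along the tool's x, y, z in units of 40 mm (1.0 is 40 mm), a list of three; "turn": the turn, a rotation vector about the tool's x, y, z in units of 6 degrees (1.0 is 6 degrees), a list of three; "fingers": the closure, from 0 (fully open) to 1 (shut). In form: [{"dp": [tx, ty, tz], "turn": [wx, wy, wz], "fingers": fingers}, ...]. A call has 1 to 5 rows; each row shifts and turns the commanded pose from where the row before left it, along the tool's axes as they then stand; what a row does not reach is not made up. A row lasts 1/12 s, in which the tool goes at most 41.7 mm and 7.16 degrees, less where a joint would pass 70% of its speed; a pose out of reach is approached as far as the arm can. A call is refused whole if a number of a shift passes 1 or a number of a turn 1, either way. A call with a gripper value outside its range is refused whole. The fingers move at their own pace and stop on an object; "force" is the grip in N (left out, the last holds). Time passes only in rows, so rows that do not move let the fingers close. It gives the time, the measured TCP pose, the force, the opening and the grip force at its end, in the units of the state.
- r.sense(): the state, without advancing time (a new reading comes with each control period).
- r.grab_frame(name): name is "side" or "top" or "wrist"; returns a dict with "pixels" (480x640x3 uint8, red, green, blue), "fx", "fy", "cx", "cy" (pixels), "pose" (4x4, takes a point from camera to world coordinates). Camera axes: x right, y down, z forward; pixel columns grow to the right and rows downward; lengths in mm; the calibration is good to about 2 mm. A picture is of the moment at which its call begins. There is no depth.
- r.sign_off(): hands the job in; it is judged then, once.
The state is a dict: "clock": time; "qpos": joint angles; "qvel": joint speeds; "joint_efforts": joint torques, N m; "eef_pos": TCP position; "tcp_rot": TCP orientation; "contact_force": force on the tool from outside, world axes, zero at the start; "wrist_torque": the same for the moment, N m; "opening": opening from 0.0 (shut) to 1.0 (fully open); "grasp_force": force on a finger pad.
Only numpy, scipy, OpenCV 4.12 (cv2) and the standard library are available. Lean on these libraries where they do the work, as an engineer would, in place of code of your own. Each camera call takes 0.05 s, during which the arm holds its last target. There are 200 camera calls.

## Working session

There is one attempt and no reset: what is moved stays moved. The work goes in short steps, Python scripts to look and compute and a tool call to move; the robot and the scene stay as the last step left them, time stands still between calls to the robot, and variables do not carry over. Pictures are saved under pics/ and viewed, at most 14 in all, crops included, and the job is handed in when it is done.

Besides the shell and the picture viewer there is one more tool, called after "Call:" as name(argument=value, ...), one argument or row to a line, values as JSON. play_rows: Moves the arm, as the interface text tells. Its arguments: {"type":"object","properties":{"rows":{"type":"array"},"force":{"type":"number"}},"required":["rows"]}

```bash
mkdir -p pics; python3 - <<'E'
from rig import r
import cv2,numpy as np
print(r.sense(), r.tcp_to_grasp)
for n in ("top","side","wrist"):
    f=r.grab_frame(n); cv2.imwrite(f"pics/{n}0.png",f["pixels"][:,:,::-1]); print(n,f["fx"],f["fy"],f["cx"],f["cy"],np.round(f["pose"],3).tolist())
E
```

```text
{'clock': 0.0, 'qpos': array([ 1.33356836e+00,  3.53648704e-01,  1.63414847e+00,  2.18159097e-05,
        1.15519768e+00, -2.39683952e-03]), 'qvel': array([ 2.59380791e-03, -2.89885657e-04,  7.22649155e-04, -7.38643002e-04,
       -7.15785454e-05,  8.15595436e-04]), 'joint_efforts': array([ 9.00945452e-04, -6.05243325e+01, -3.42059970e+01,  2.08573538e-04,
        9.36608179e-03, -7.66707444e-05]), 'eef_pos': array([145.30190894, 607.3776745 , 230.55520321]), 'tcp_rot': array([-3.14019051e+00, -2.33072393e-05,  2.90675269e+00]), 'contact_force': array([0.10943587, 1.20895515, 0.04038149]), 'wrist_torque': array([-0.03661063, -0.0044802 ,  0.06864852]), 'grasp_force': 0.0, 'opening': 0.999066153944293} 18.700000000000003
top 606.1960766973934 606.1960766973934 321.4701556570055 238.99938080983424 [[-0.027, -0.982, 0.189, 299.668], [-1.0, 0.028, 0.004, 35.727], [-0.009, -0.189, -0.982, 1083.788], [0.0, 0.0, 0.0, 1.0]]
side 567.6657534154255 567.6657534154255 318.56790789889186 241.52056064927095 [[1.0, 0.003, 0.002, 497.579], [-0.0, -0.541, 0.841, -719.644], [0.003, -0.841, -0.541, 552.279], [0.0, 0.0, 0.0, 1.0]]
wrist 349.99328206010296 349.99328206010296 321.7469700630657 237.5721913512697 [[0.233, 0.924, 0.304, 67.646], [0.973, -0.221, -0.073, 625.448], [-0.0, 0.312, -0.95, 373.145], [0.0, 0.0, 0.0, 1.0]]
```

View pics/top0.png

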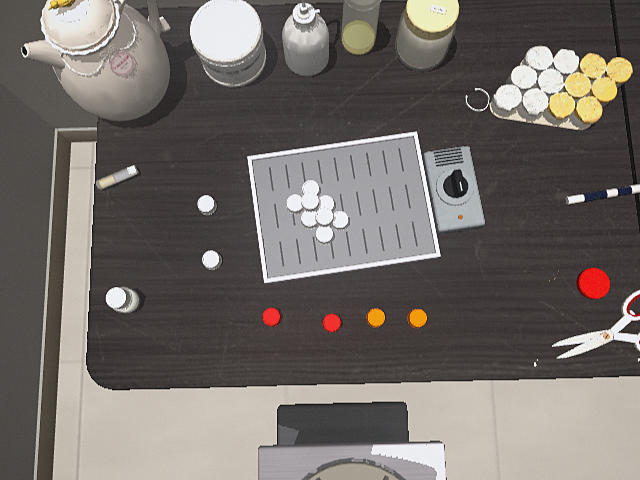

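View pics/side0.png

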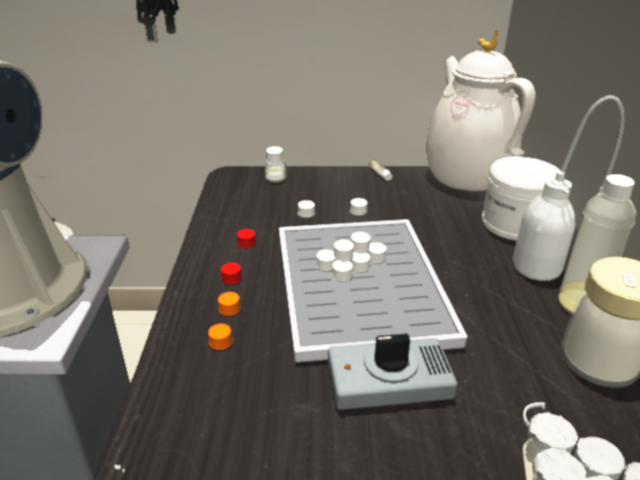

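```bash
cat > h.py <<'E'
import cv2,numpy as np
from rig import r
def ray(f,u,v,z):
    P=np.array(f["pose"]); d=P[:3,:3]@np.array([(u-f["cx"])/f["fx"],(v-f["cy"])/f["fy"],1]); o=P[:3,3]
    return (o+d*(z-o[2])/d[2])[:2]
def proj(f,p):
    P=np.array(f["pose"]); c=P[:3,:3].T@(np.array(p,float)-P[:3,3]); return np.array([f["cx"]+f["fx"]*c[0]/c[2],f["cy"]+f["fy"]*c[1]/c[2]])
E
python3 - <<'E'
from h import *
f=r.grab_frame("top"); g=f["pixels"]; s=r.grab_frame("side")
cs=np.array([ray(f,*c,26) for c in [(248,156),(416,132),(440,256),(265,282)]]); print("outer corners",cs.round(),"ctr",cs.mean(0).round(1))
for a,b in [(0,1),(3,2),(0,3),(1,2)]: d=cs[b]-cs[a]; print(np.hypot(*d).round(1),np.degrees(np.arctan2(d[1],d[0])).round(2))
hsv=cv2.cvtColor(g,cv2.COLOR_RGB2HSV)
a=cv2.resize(g[170:250,270:365],None,fx=8,fy=7.5,interpolation=cv2.INTER_CUBIC)[:,:,::-1][:,:760]
b=cv2.resize(s["pixels"][215:295,300:400],None,fx=7.6,fy=7,interpolation=cv2.INTER_CUBIC)[:,:,::-1]
cv2.imwrite("pics/ct.png",a); cv2.imwrite("pics/cs.png",b)
E
```

```text
outer corners [[ 662.  170.]
 [ 699. -139.]
 [ 467. -168.]
 [ 430.  141.]] ctr [564.5   0.8]
311.2 -83.18
311.6 -83.09
234.0 -172.89
233.5 -172.79
```

View pics/ct.png

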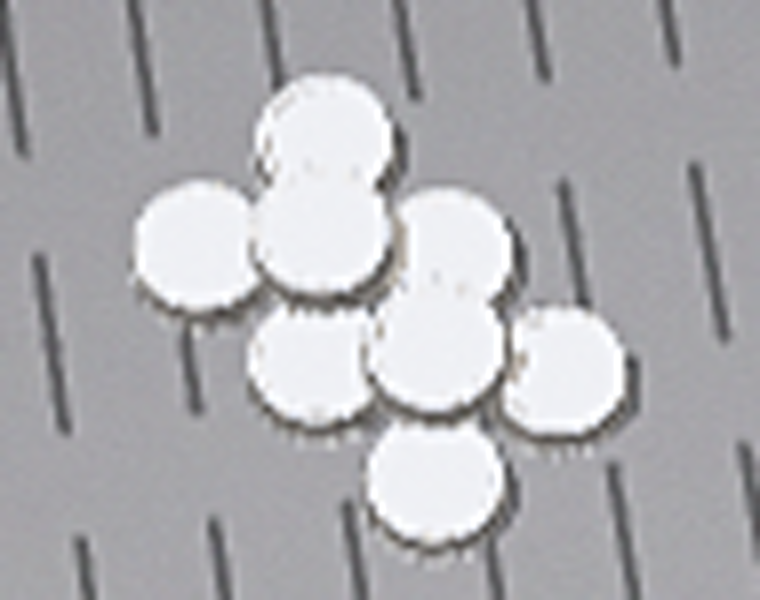

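View pics/cs.png

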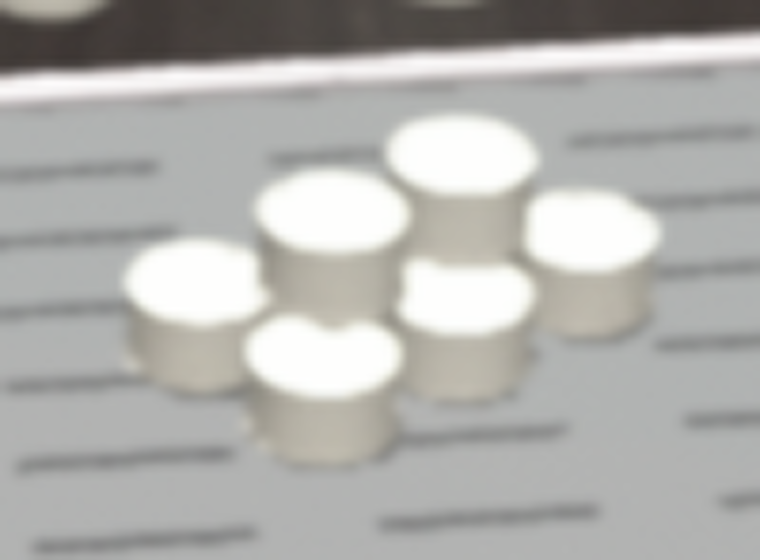

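```bash
cat >> h.py <<'E'
C=np.array([564.5,0.8]); A=np.radians(6.95)
def rot(a): return np.array([[np.cos(a),-np.sin(a)],[np.sin(a),np.cos(a)]])
def w2t(p): return rot(A).T@(np.array(p)[:2]-C)
def t2w(p): return C+rot(A)@np.array(p)
def state():
    s=r.sense(); p=s["eef_pos"]; return "t=%.2f tray xy %s z %.1f yaw-A %.3f rp %s open %.2f F %s grip %.1f"%(s["clock"],w2t(p).round(1),p[2],s["tcp_rot"][2]-A,s["tcp_rot"][:2].round(3),s["opening"],s["contact_force"].round(1),s["grasp_force"])
E
python3 - <<'E'
from h import *
f=r.grab_frame("top"); s=r.grab_frame("side")
cr=lambda u,v:(270+u/8,170+v/7.5); cq=lambda u,v:(300+u/7.6,215+v/7)
print(state())
base=dict(a=(327,140),b=(200,245),c=(452,252),d=(313,365),e=(563,370),f=(437,482))
B={k:w2t(ray(f,*cr(*v),40)) for k,v in base.items()}
T={k:w2t(ray(f,*cr(*v),60)) for k,v in dict(g=(323,232),h=(437,346)).items()}
L={k:w2t(ray(f,*v,20)) for k,v in dict(i=(206,204.5),j=(211,259.5)).items()}
for D in(B,T,L):print({k:v.round(0).tolist() for k,v in D.items()})
print("side", [w2t(ray(s,*cq(*v),z)).round() .tolist() for v,z in [((463,155),60),((333,212),60),((590,230),40),((325,357),40),((200,283),40)]])
ks=list(B)
for i in range(6):
  for j in range(i): 
    d=np.hypot(*(B[ks[i]]-B[ks[j]]))
    if d<45: print(ks[i],ks[j],d.round(1))
# dial: dark bar top
hsv=cv2.cvtColor(f["pixels"],cv2.COLOR_RGB2HSV)
m=(f["pixels"].max(2)<45).astype(np.uint8); m[:150]=0;m[225:]=0;m[:,:435]=0;m[:,476:]=0
ys,xs=np.nonzero(m); print("dial px",xs.mean(),ys.mean(),len(xs),xs.min(),xs.max(),ys.min(),ys.max())
print("expected dial px", proj(f,[*t2w([0,-203]),78]),proj(f,[*t2w([21,-203]),78]),proj(f,[*t2w([-21,-203]),78]),proj(s,[*t2w([0,-203]),78]),proj(s,[*t2w([21,-203]),78]),proj(s,[*t2w([-21,-203]),78]))
a=cv2.resize(f["pixels"][140:235,415:495],None,fx=6,fy=6,interpolation=cv2.INTER_CUBIC)
b=cv2.resize(s["pixels"][325:405,330:380+50],None,fx=3,fy=3,interpolation=cv2.INTER_CUBIC)
b=cv2.copyMakeBorder(b,0,a.shape[0]-b.shape[0],0,0,cv2.BORDER_CONSTANT)
cv2.imwrite("pics/dial.png",np.hstack([a,b])[:,:,::-1])
E
```

```text
t=0.35 tray xy [-342.6  653.2] z 231.1 yaw-A 2.785 rp [-3.141  0.   ] open 1.00 F [-0.1  1.  -1. ] grip 0.0
{'a': [35.0, 52.0], 'b': [14.0, 83.0], 'c': [4.0, 28.0], 'd': [-19.0, 62.0], 'e': [-28.0, 8.0], 'f': [-51.0, 40.0]}
{'g': [8.0, 56.0], 'h': [-23.0, 35.0]}
{'i': [40.0, 243.0], 'j': [-62.0, 246.0]}
side [[11.0, 57.0], [-21.0, 37.0], [39.0, 53.0], [-26.0, 9.0], [-48.0, 41.0]]
b a 38.0
c a 39.1
d b 38.5
d c 41.1
e c 37.6
f d 39.2
f e 38.6
dial px 455.570987654321 180.59876543209876 324 435 473 150 197
expected dial px [459.79835247 180.62745413] [457.47898283 169.02577427] [462.13542103 192.31766545] [391.95075328 338.47563119] [408.73574692 337.09376726] [375.05965985 339.86623003]
```

View pics/dial.png

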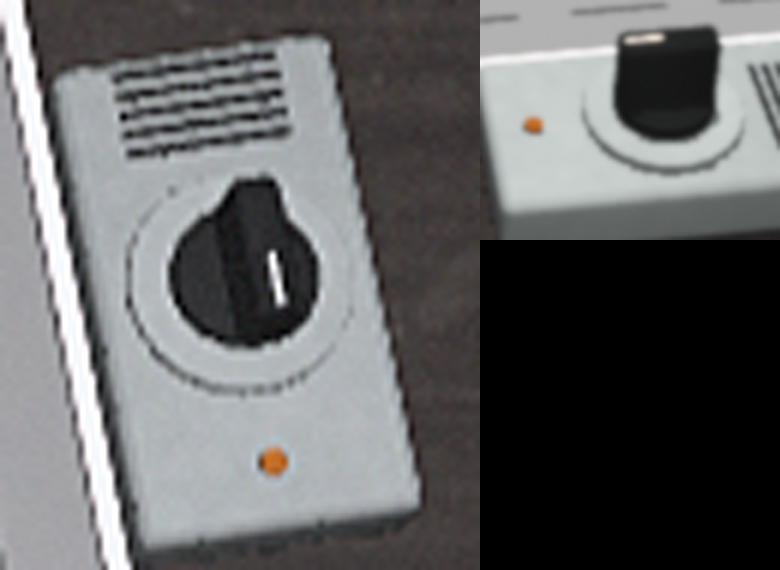

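Call:
play_rows(
  rows=[
    {"dp": [-0.65, -0.71, 0], "turn": [0, 0, 0], "fingers": 0},
    {"dp": [-0.65, -0.71, 0], "turn": [0, 0, 0], "fingers": 0},
    {"dp": [-0.65, -0.71, 0], "turn": [0, 0, 0], "fingers": 0},
    {"dp": [-0.65, -0.71, 0], "turn": [0, 0, 0], "fingers": 0},
    {"dp": [-0.65, -0.71, 0], "turn": [0, 0, 0], "fingers": 0},
  ],
)

```text
clock: 0.77
eef_pos: [239.2, 437.9, 231.3]
tcp_rot: [3.141, 0.0, 2.907]
contact_force: [1.2, 1.2, 0.4]
opening: 0.999
grasp_force: 0.0
```

Call:
play_rows(
  rows=[
    {"dp": [-0.65, -0.71, 0], "turn": [0, 0, 0], "fingers": 0},
    {"dp": [-0.65, -0.71, 0], "turn": [0, 0, 0], "fingers": 0},
    {"dp": [-0.65, -0.71, 0], "turn": [0, 0, 0], "fingers": 0},
    {"dp": [-0.65, -0.71, 0], "turn": [0, 0, 0], "fingers": 0},
    {"dp": [-0.65, -0.71, 0], "turn": [0, 0, 0], "fingers": 0},
  ],
)

```text
clock: 1.18
eef_pos: [332.7, 269.5, 231.5]
tcp_rot: [3.141, 0.0, 2.907]
contact_force: [0.8, -0.0, 0.4]
opening: 1.001
grasp_force: 0.0
```

Call:
play_rows(
  rows=[
    {"dp": [-0.65, -0.71, 0], "turn": [0, 0, 0], "fingers": 0},
    {"dp": [-0.65, -0.71, 0], "turn": [0, 0, 0], "fingers": 0},
    {"dp": [-0.65, -0.71, 0], "turn": [0, 0, 0], "fingers": 0},
    {"dp": [-0.65, -0.71, 0], "turn": [0, 0, 0], "fingers": 0},
    {"dp": [-0.65, -0.71, 0], "turn": [0, 0, 0], "fingers": 0},
  ],
)

```text
clock: 1.6
eef_pos: [426.2, 101.0, 231.6]
tcp_rot: [3.141, 0.001, 2.907]
contact_force: [0.7, 0.1, 0.3]
opening: 1.001
grasp_force: 0.0
```

Call:
play_rows(
  rows=[
    {"dp": [-0.65, -0.71, 0], "turn": [0, 0, 0], "fingers": 0},
    {"dp": [-0.65, -0.71, 0], "turn": [0, 0, 0], "fingers": 0},
    {"dp": [-0.65, -0.71, 0], "turn": [0, 0, 0], "fingers": 0},
    {"dp": [-0.65, -0.71, 0], "turn": [0, 0, 0], "fingers": 0},
    {"dp": [-0.65, -0.71, 0], "turn": [0, 0, 0], "fingers": 0},
  ],
)

```text
clock: 2.02
eef_pos: [519.6, -67.5, 231.5]
tcp_rot: [3.141, 0.0, 2.906]
contact_force: [1.2, 0.1, 0.4]
opening: 0.997
grasp_force: 0.0
```

Call:
play_rows(
  rows=[
    {"dp": [-0.65, -0.71, 0], "turn": [0, 0, 0], "fingers": 0},
    {"dp": [-0.65, -0.71, 0], "turn": [0, 0, 0], "fingers": 0},
    {"dp": [-0.65, -0.71, 0], "turn": [0, 0, 0], "fingers": 0},
    {"dp": [-0.6, -0.71, 0], "turn": [0, 0, 0], "fingers": 0},
    {"dp": [0, 0, 0], "turn": [0, 0, 0], "fingers": 0},
  ],
)

```text
clock: 2.43
eef_pos: [594.3, -205.4, 231.2]
tcp_rot: [-3.14, 0.003, 2.904]
contact_force: [-1.9, 0.8, 0.8]
opening: 0.999
grasp_force: 0.0
```

Call:
play_rows(
  rows=[
    {"dp": [0, 0, 0.1], "turn": [0, 0, 1], "fingers": 0},
    {"dp": [0, 0, 0.1], "turn": [0, 0, 1], "fingers": 0},
    {"dp": [0, 0, 0.1], "turn": [0, 0, 1], "fingers": 0},
    {"dp": [0, 0, 0.1], "turn": [0, 0, 1], "fingers": 0},
    {"dp": [0, 0, 0.1], "turn": [0, 0, 1], "fingers": 0},
  ],
)

```text
clock: 2.85
eef_pos: [591.6, -199.6, 211.0]
tcp_rot: [-3.142, -0.0, 2.378]
contact_force: [-0.0, -0.3, 0.5]
opening: 0.996
grasp_force: 0.0
```

Call:
play_rows(
  rows=[
    {"dp": [0, 0, 0.1], "turn": [0, 0, 1], "fingers": 0},
    {"dp": [0, 0, 0.1], "turn": [0, 0, 1], "fingers": 0},
    {"dp": [0, 0, 0.1], "turn": [0, 0, 1], "fingers": 0},
    {"dp": [0, 0, 0.1], "turn": [0, 0, 1], "fingers": 0},
    {"dp": [0, 0, 0.1], "turn": [0, 0, 1], "fingers": 0},
  ],
)

```text
clock: 3.27
eef_pos: [591.6, -199.5, 191.1]
tcp_rot: [-3.141, -0.0, 1.855]
contact_force: [0.1, -0.5, -0.2]
opening: 1.001
grasp_force: 0.0
```

Call:
play_rows(
  rows=[
    {"dp": [0, 0, 0.1], "turn": [0, 0, 1], "fingers": 0},
    {"dp": [0, 0, 0.1], "turn": [0, 0, 1], "fingers": 0},
    {"dp": [0, 0, 0.1], "turn": [0, 0, 1], "fingers": 0},
    {"dp": [0, 0, 0.1], "turn": [0, 0, 1], "fingers": 0},
    {"dp": [0, 0, 0.1], "turn": [0, 0, 1], "fingers": 0},
  ],
)

```text
clock: 3.68
eef_pos: [591.6, -199.5, 171.1]
tcp_rot: [-3.141, -0.0, 1.331]
contact_force: [-0.0, 0.3, 0.3]
opening: 0.997
grasp_force: 0.0
```

Call:
play_rows(
  rows=[
    {"dp": [0, 0, 0.1], "turn": [0, 0, 1], "fingers": 0},
    {"dp": [0, 0, 0.1], "turn": [0, 0, 1], "fingers": 0},
    {"dp": [0, 0, 0.1], "turn": [0, 0, 1], "fingers": 0},
    {"dp": [0, 0, 0.1], "turn": [0, 0, 1], "fingers": 0},
    {"dp": [0, 0, 0.1], "turn": [0, 0, 1], "fingers": 0},
  ],
)

```text
clock: 4.1
eef_pos: [591.7, -199.5, 151.1]
tcp_rot: [-3.141, -0.0, 0.807]
contact_force: [0.5, 0.0, -0.0]
opening: 0.995
grasp_force: 0.0
```

Call:
play_rows(
  rows=[
    {"dp": [0, 0, 0.1], "turn": [0, 0, 1], "fingers": 0},
    {"dp": [0, 0, 0.1], "turn": [0, 0, 1], "fingers": 0},
    {"dp": [0, 0, 0.1], "turn": [0, 0, 1], "fingers": 0},
    {"dp": [0, 0, 0.1], "turn": [0, 0, 1], "fingers": 0},
    {"dp": [0, 0, 0.1], "turn": [0, 0, 1], "fingers": 0},
  ],
)

```text
clock: 4.52
eef_pos: [591.6, -199.5, 131.1]
tcp_rot: [-3.141, 0.0, 0.284]
contact_force: [0.6, -0.1, 1.0]
opening: 1.0
grasp_force: 0.0
```

Call:
play_rows(
  rows=[
    {"dp": [0, 0, 0], "turn": [0, 0, 1], "fingers": 0},
    {"dp": [0, 0, 0], "turn": [0, 0, 0.6], "fingers": 0},
    {"dp": [0, 0, 0], "turn": [0, 0, 0], "fingers": 0},
  ],
)

```text
clock: 4.77
eef_pos: [591.6, -199.5, 131.2]
tcp_rot: [-3.141, 0.0, 0.118]
contact_force: [-0.5, -0.1, 0.2]
opening: 1.0
grasp_force: 0.0
```

```bash
python3 - <<'E'
from h import *
print(state(), r.sense()["qpos"].round(2))
f=r.grab_frame("wrist"); cv2.imwrite("pics/w1.png",f["pixels"][:,:,::-1])
for p in ([0,-203,78],[21,-203,78],[-21,-203,78]): print(proj(f,[*t2w(p[:2]),p[2]]).round())
E
```

```text
t=4.77 tray xy [   2.7 -202.1] z 131.2 yaw-A -0.003 rp [-3.141  0.   ] open 1.00 F [-0.5 -0.1  0.2] grip 0.0 [-0.33  0.46  1.72  0.    0.97  1.12]
[322. 267.]
[322. 234.]
[322. 298.]
```

View pics/w1.png

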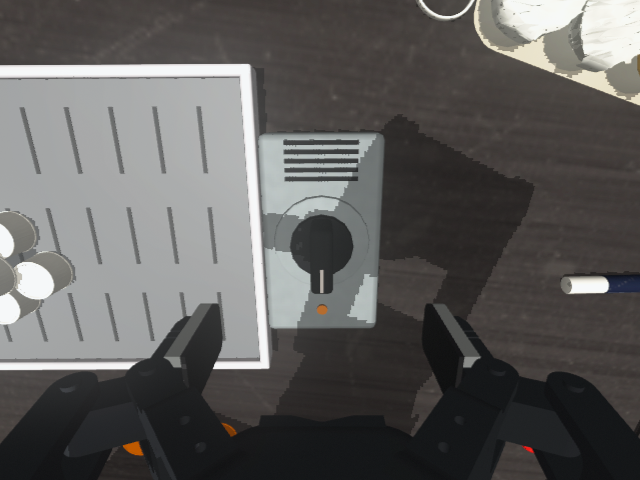

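Call:
play_rows(
  rows=[
    {"dp": [-0.02, 0, 0.6], "turn": [0, 0, 0], "fingers": 0.3},
    {"dp": [-0.02, 0, 0.6], "turn": [0, 0, 0], "fingers": 0.3},
    {"dp": [0, 0, 0.5], "turn": [0, 0, 0], "fingers": 0.3},
    {"dp": [0, 0, 0.25], "turn": [0, 0, 0], "fingers": 0.3},
    {"dp": [0, 0, 0], "turn": [0, 0, 0], "fingers": 0.5},
  ],
  force=40,
)

```text
clock: 5.23
eef_pos: [588.7, -199.4, 51.1]
tcp_rot: [-3.14, 0.003, 0.123]
contact_force: [-0.6, 0.2, 0.1]
opening: 0.575
grasp_force: 0.0
```

Call:
play_rows(
  rows=[
    {"dp": [0, 0, 0], "turn": [0, 0, 0], "fingers": 1},
    {"dp": [0, 0, 0], "turn": [0, 0, 0], "fingers": 1},
    {"dp": [0, 0, 0], "turn": [0, 0, 0], "fingers": 1},
    {"dp": [0, 0, 0], "turn": [0, 0, 0], "fingers": 1},
    {"dp": [0, 0, 0], "turn": [0, 0, 0], "fingers": 1},
  ],
)

```text
clock: 5.65
eef_pos: [591.1, -199.5, 54.9]
tcp_rot: [-3.142, -0.002, 0.121]
contact_force: [-0.2, 4.4, 4.3]
opening: 0.153
grasp_force: 40.6
```

Call:
play_rows(
  rows=[
    {"dp": [0, 0, 0], "turn": [0, 0, 0], "fingers": 1},
    {"dp": [0, 0, 0], "turn": [0, 0, 0], "fingers": 1},
    {"dp": [0, 0, 0], "turn": [0, 0, 0], "fingers": 1},
  ],
)

```text
clock: 5.9
eef_pos: [591.1, -199.5, 54.9]
tcp_rot: [3.142, -0.002, 0.122]
contact_force: [-1.4, 5.8, 5.0]
opening: 0.154
grasp_force: 40.5
```

Call:
play_rows(
  rows=[
    {"dp": [0, 0, -0.04], "turn": [0, 0, -0.9], "fingers": 1},
    {"dp": [0, 0, 0], "turn": [0, 0, -0.9], "fingers": 1},
    {"dp": [0, 0, 0], "turn": [0, 0, -0.9], "fingers": 1},
    {"dp": [0, 0, 0], "turn": [0, 0, -0.9], "fingers": 1},
    {"dp": [0, 0, 0], "turn": [0, 0, -0.9], "fingers": 1},
  ],
)

```text
clock: 6.32
eef_pos: [591.0, -199.2, 55.0]
tcp_rot: [3.141, -0.002, 0.597]
contact_force: [4.6, 4.4, -9.7]
opening: 0.155
grasp_force: 41.4
```

Call:
play_rows(
  rows=[
    {"dp": [0, 0, 0], "turn": [0, 0, -0.9], "fingers": 1},
    {"dp": [0, 0, 0], "turn": [0, 0, -0.9], "fingers": 1},
    {"dp": [0, 0, 0], "turn": [0, 0, -0.9], "fingers": 1},
    {"dp": [0, 0, 0], "turn": [0, 0, -0.9], "fingers": 1},
    {"dp": [0, 0, 0], "turn": [0, 0, -0.9], "fingers": 1},
  ],
)

```text
clock: 6.73
eef_pos: [590.8, -199.0, 55.0]
tcp_rot: [3.141, -0.002, 1.068]
contact_force: [3.3, 5.3, -8.7]
opening: 0.154
grasp_force: 41.5
```

Call:
play_rows(
  rows=[
    {"dp": [0, 0, 0], "turn": [0, 0, -0.9], "fingers": 1},
    {"dp": [0, 0, 0], "turn": [0, 0, -0.9], "fingers": 1},
    {"dp": [0, 0, 0], "turn": [0, 0, -0.9], "fingers": 1},
    {"dp": [0, 0, 0], "turn": [0, 0, -0.9], "fingers": 1},
    {"dp": [0, 0, 0], "turn": [0, 0, -0.6], "fingers": 1},
  ],
)

```text
clock: 7.15
eef_pos: [590.6, -198.9, 55.0]
tcp_rot: [3.141, -0.001, 1.509]
contact_force: [3.4, 6.0, -8.3]
opening: 0.155
grasp_force: 41.7
```

Call:
play_rows(
  rows=[
    {"dp": [0, 0, 0], "turn": [0, 0, 0], "fingers": 1},
    {"dp": [0, 0, 0], "turn": [0, 0, 0], "fingers": 0.5},
    {"dp": [0, 0, 0], "turn": [0, 0, 0], "fingers": 0.5},
    {"dp": [0, 0, 0], "turn": [0, 0, 0], "fingers": 0.5},
  ],
)

```text
clock: 7.48
eef_pos: [590.7, -200.3, 55.7]
tcp_rot: [3.14, 0.001, 1.504]
contact_force: [0.3, -0.2, -0.3]
opening: 0.502
grasp_force: 0.0
```

Call:
play_rows(
  rows=[
    {"dp": [0, 0, -0.5], "turn": [0, 0, 0], "fingers": 0.5},
    {"dp": [0, 0, -0.8], "turn": [0, 0, 0], "fingers": 0.4},
    {"dp": [0, 0, -0.8], "turn": [0, 0, 0], "fingers": 0.4},
    {"dp": [0, 0, -0.2], "turn": [0, 0, 0], "fingers": 0.4},
  ],
)

```text
clock: 7.82
eef_pos: [592.8, -201.1, 152.3]
tcp_rot: [3.135, 0.002, 1.503]
contact_force: [1.3, -0.2, 1.1]
opening: 0.601
grasp_force: 0.0
```

```bash
python3 - <<'E'
from h import *
print(state())
f=r.grab_frame("wrist"); t=r.grab_frame("top"); 
b=t["pixels"][120:300,180:500]
cv2.imwrite("pics/w2.png",np.hstack([cv2.resize(f["pixels"],(400,300)),cv2.resize(b,(400,300))])[:,:,::-1])
E
```

```text
t=7.82 tray xy [   3.7 -203.9] z 152.3 yaw-A 1.382 rp [3.135e+00 2.000e-03] open 0.60 F [ 1.3 -0.2  1.1] grip 0.0
```

View pics/w2.png

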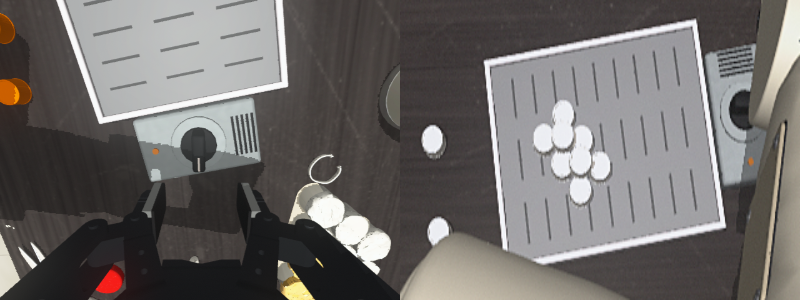

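Call:
play_rows(
  rows=[
    {"dp": [0, 0, 0], "turn": [0, 0, 1], "fingers": 0.4},
    {"dp": [0, 0, 0], "turn": [0, 0, 1], "fingers": 0.4},
    {"dp": [0, 0, 0], "turn": [0, 0, 1], "fingers": 0.4},
    {"dp": [0, 0, 0], "turn": [0, 0, 1], "fingers": 0.4},
    {"dp": [0, 0, 0], "turn": [0, 0, 1], "fingers": 0.4},
  ],
)

```text
clock: 8.33
eef_pos: [589.2, -199.8, 145.1]
tcp_rot: [-3.139, 0.001, 0.975]
contact_force: [0.4, -0.1, -0.6]
opening: 0.6
grasp_force: 0.0
```

Call:
play_rows(
  rows=[
    {"dp": [0, 0, 0], "turn": [0, 0, 1], "fingers": 0.4},
    {"dp": [0, 0, 0], "turn": [0, 0, 1], "fingers": 0.4},
    {"dp": [0, 0, 0], "turn": [0, 0, 0.5], "fingers": 0.4},
    {"dp": [0, 0, 0], "turn": [0, 0, 0], "fingers": 0.4},
    {"dp": [0, 0, 0], "turn": [0, 0, 0], "fingers": 0.4},
  ],
)

```text
clock: 8.75
eef_pos: [589.5, -199.8, 145.6]
tcp_rot: [-3.14, 0.001, 0.72]
contact_force: [0.2, 0.3, -0.3]
opening: 0.6
grasp_force: 0.0
```

```bash
cat >> h.py <<'E'
def go(*pts,z0=None):
    "tool-frame deltas (units of 40 mm) for a chain of tray points from the measured pose"
    s=r.sense(); p=w2t(s["eef_pos"]); z=s["eef_pos"][2]; phi=s["tcp_rot"][2]-A
    for q in pts:
        d=np.array(q[:2])-p; n=rot(phi).T@d; print("to",q,"dp",(np.array([n[0],-n[1],z-q[2]])/40).round(3), "n=%.1f"%(np.hypot(*n)/40)); p=np.array(q[:2],float); z=q[2]
E
python3 - <<'E'
from h import *
print(state())
go((9,56.5,110),(9,56.5,44),(9,56.5,110),(72,-110,110),(72,-110,24),(72,-110,110),(-22,35.5,110),(-22,35.5,44),(-22,35.5,110),(0,-110,110),(0,-110,24),(0,-110,110))
E
```

```text
t=8.75 tray xy [   0.5 -202.1] z 145.6 yaw-A 0.599 rp [-3.14e+00  1.00e-03] open 0.60 F [ 0.2  0.3 -0.3] grip 0.0
to (9, 56.5, 110) dp [ 3.819 -5.222  0.891] n=6.5
to (9, 56.5, 44) dp [ 0.   -0.    1.65] n=0.0
to (9, 56.5, 110) dp [ 0.   -0.   -1.65] n=0.0
to (72, -110, 110) dp [-1.045  4.326  0.   ] n=4.5
to (72, -110, 24) dp [ 0.   -0.    2.15] n=0.0
to (72, -110, 110) dp [ 0.   -0.   -2.15] n=0.0
to (-22, 35.5, 110) dp [ 0.109 -4.329  0.   ] n=4.3
to (-22, 35.5, 44) dp [ 0.   -0.    1.65] n=0.0
to (-22, 35.5, 110) dp [ 0.   -0.   -1.65] n=0.0
to (0, -110, 110) dp [-1.596  3.315  0.   ] n=3.7
to (0, -110, 24) dp [ 0.   -0.    2.15] n=0.0
to (0, -110, 110) dp [ 0.   -0.   -2.15] n=0.0
```

Call:
play_rows(
  rows=[
    {"dp": [0.55, -0.75, 0.1], "turn": [0, 0, 0], "fingers": 0.4},
    {"dp": [0.55, -0.75, 0.1], "turn": [0, 0, 0], "fingers": 0.4},
    {"dp": [0.55, -0.75, 0.1], "turn": [0, 0, 0], "fingers": 0.4},
    {"dp": [0.55, -0.75, 0.1], "turn": [0, 0, 0], "fingers": 0.4},
    {"dp": [0.55, -0.75, 0.1], "turn": [0, 0, 0], "fingers": 0.4},
  ],
  force=30,
)

```text
clock: 9.17
eef_pos: [573.6, -13.2, 126.2]
tcp_rot: [-3.141, 0.0, 0.72]
contact_force: [0.4, 0.0, -0.1]
opening: 0.599
grasp_force: 0.0
```

Call:
play_rows(
  rows=[
    {"dp": [0.55, -0.75, 0.2], "turn": [0, 0, 0], "fingers": 0.4},
    {"dp": [0.52, -0.72, 0.2], "turn": [0, 0, 0], "fingers": 0.4},
    {"dp": [0, 0, 0.6], "turn": [0, 0, 0], "fingers": 0.4},
    {"dp": [0, 0, 0.6], "turn": [0, 0, 0], "fingers": 0.4},
    {"dp": [0, 0, 0.37], "turn": [0, 0, 0], "fingers": 0.4},
  ],
)

```text
clock: 9.58
eef_pos: [566.5, 58.7, 45.8]
tcp_rot: [-3.14, 0.002, 0.722]
contact_force: [-0.5, -0.9, -0.3]
opening: 0.603
grasp_force: 0.0
```

Call:
play_rows(
  rows=[
    {"dp": [0, 0, 0], "turn": [0, 0, 0], "fingers": 0.4},
    {"dp": [0, 0, 0], "turn": [0, 0, 0], "fingers": 1},
    {"dp": [0, 0, 0], "turn": [0, 0, 0], "fingers": 1},
    {"dp": [0, 0, 0], "turn": [0, 0, 0], "fingers": 1},
    {"dp": [0, 0, 0], "turn": [0, 0, 0], "fingers": 1},
  ],
)

```text
clock: 10.0
eef_pos: [568.7, 57.7, 49.2]
tcp_rot: [3.14, -0.002, 0.718]
contact_force: [-0.2, -0.5, -0.7]
opening: 0.372
grasp_force: 29.7
```

Call:
play_rows(
  rows=[
    {"dp": [0, 0, -0.3], "turn": [0, 0, 0], "fingers": 1},
    {"dp": [0, 0, -0.6], "turn": [0, 0, 0], "fingers": 1},
    {"dp": [0, 0, -0.6], "turn": [0, 0, 0], "fingers": 1},
    {"dp": [0, 0, -0.1], "turn": [0, 0, 0], "fingers": 1},
    {"dp": [0, 0, 0], "turn": [0, 0, 0], "fingers": 1},
  ],
)

```text
clock: 10.42
eef_pos: [569.6, 57.9, 115.0]
tcp_rot: [3.139, -0.004, 0.718]
contact_force: [0.1, 0.1, -0.3]
opening: 0.366
grasp_force: 29.8
```

```bash
python3 - <<'E'
from h import *
print(state())
f=r.grab_frame("wrist"); t=r.grab_frame("side"); 
b=t["pixels"][180:360,250:490]
cv2.imwrite("pics/w3.png",np.hstack([cv2.resize(f["pixels"],(400,300)),cv2.resize(b,(400,300))])[:,:,::-1])
go((72,-110,110),(72,-110,24))
E
```

```text
t=10.42 tray xy [11.9 56.1] z 115.0 yaw-A 0.597 rp [ 3.139 -0.004] open 0.37 F [ 0.1  0.1 -0.3] grip 29.8
to (72, -110, 110) dp [-1.055  4.305  0.06 ] n=4.4
to (72, -110, 24) dp [ 0.   -0.    2.15] n=0.0
```

View pics/w3.png

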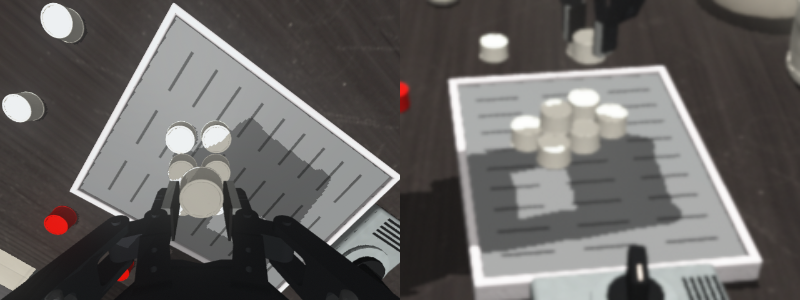

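Call:
play_rows(
  rows=[
    {"dp": [-0.21, 0.86, 0], "turn": [0, 0, 0], "fingers": 1},
    {"dp": [-0.21, 0.86, 0], "turn": [0, 0, 0], "fingers": 1},
    {"dp": [-0.21, 0.86, 0], "turn": [0, 0, 0], "fingers": 1},
    {"dp": [-0.21, 0.86, 0], "turn": [0, 0, 0], "fingers": 1},
    {"dp": [-0.21, 0.86, 0], "turn": [0, 0, 0], "fingers": 1},
  ],
)

```text
clock: 10.93
eef_pos: [649.0, -100.8, 110.6]
tcp_rot: [-3.14, 0.001, 0.718]
contact_force: [1.3, -0.1, -0.1]
opening: 0.368
grasp_force: 29.9
```

Call:
play_rows(
  rows=[
    {"dp": [0, 0, 0.7], "turn": [0, 0, 0], "fingers": 1},
    {"dp": [0, 0, 0.7], "turn": [0, 0, 0], "fingers": 1},
    {"dp": [0, 0, 0.5], "turn": [0, 0, 0], "fingers": 1},
    {"dp": [0, 0, 0.15], "turn": [0, 0, 0], "fingers": 1},
    {"dp": [0, 0, 0], "turn": [0, 0, 0], "fingers": 1},
  ],
)

```text
clock: 11.35
eef_pos: [647.5, -99.3, 27.6]
tcp_rot: [-3.138, 0.003, 0.718]
contact_force: [-0.1, -0.3, -0.2]
opening: 0.372
grasp_force: 35.4
```

Call:
play_rows(
  rows=[
    {"dp": [0, 0, 0.03], "turn": [0, 0, 0], "fingers": 1},
    {"dp": [0, 0, 0], "turn": [0, 0, 0], "fingers": 0.5},
    {"dp": [0, 0, 0], "turn": [0, 0, 0], "fingers": 0.45},
    {"dp": [0, 0, 0], "turn": [0, 0, 0], "fingers": 0.45},
  ],
)

```text
clock: 11.68
eef_pos: [649.7, -99.2, 29.4]
tcp_rot: [3.141, -0.0, 0.718]
contact_force: [0.3, -0.2, 0.3]
opening: 0.55
grasp_force: 0.0
```

Call:
play_rows(
  rows=[
    {"dp": [0, 0, -0.3], "turn": [0, 0, 0], "fingers": 0.4},
    {"dp": [0, 0, -0.8], "turn": [0, 0, 0], "fingers": 0.4},
    {"dp": [0, 0, -0.8], "turn": [0, 0, 0], "fingers": 0.4},
    {"dp": [0, 0, -0.1], "turn": [0, 0, 0], "fingers": 0.4},
  ],
)

```text
clock: 12.02
eef_pos: [652.8, -99.8, 115.7]
tcp_rot: [3.135, -0.005, 0.718]
contact_force: [1.9, 0.8, 0.9]
opening: 0.598
grasp_force: 0.0
```

Call:
play_rows(
  rows=[
    {"dp": [0.02, -0.87, 0], "turn": [0, 0, 0], "fingers": 0.4},
    {"dp": [0.02, -0.87, 0], "turn": [0, 0, 0], "fingers": 0.4},
    {"dp": [0.02, -0.87, 0], "turn": [0, 0, 0], "fingers": 0.4},
    {"dp": [0.02, -0.87, 0], "turn": [0, 0, 0], "fingers": 0.4},
    {"dp": [0.02, -0.85, 0], "turn": [0, 0, 0], "fingers": 0.4},
  ],
)

```text
clock: 12.43
eef_pos: [537.4, 34.7, 109.9]
tcp_rot: [3.141, -0.001, 0.718]
contact_force: [0.7, 0.1, -0.4]
opening: 0.602
grasp_force: 0.0
```

Call:
play_rows(
  rows=[
    {"dp": [0, 0, 0], "turn": [0, 0, 0], "fingers": 0.4},
    {"dp": [0, 0, 0], "turn": [0, 0, 0], "fingers": 0.4},
    {"dp": [0, 0, 0], "turn": [0, 0, 0], "fingers": 0.4},
  ],
)

```text
clock: 12.68
eef_pos: [539.4, 33.8, 109.9]
tcp_rot: [3.14, -0.001, 0.719]
contact_force: [1.0, -1.6, 0.6]
opening: 0.598
grasp_force: 0.0
```

```bash
python3 - <<'E'
from h import *
print(state())
f=r.grab_frame("wrist"); t=r.grab_frame("side"); 
b=t["pixels"][180:360,250:490]
cv2.imwrite("pics/w4.png",np.hstack([cv2.resize(f["pixels"],(400,300)),cv2.resize(b,(400,300))])[:,:,::-1])
go((-22,35.5,110),(-22,35.5,47),(-22,35.5,110),(0,-110,110),(0,-110,29))
print(proj(f,[*t2w((-22,35.5)),60])/1.6)
E
```

```text
t=12.68 tray xy [-21.   35.8] z 109.9 yaw-A 0.598 rp [ 3.14e+00 -1.00e-03] open 0.60 F [ 1.  -1.6  0.6] grip 0.0
to (-22, 35.5, 110) dp [-0.019 -0.024 -0.014] n=0.0
to (-22, 35.5, 47) dp [ 0.    -0.     1.575] n=0.0
to (-22, 35.5, 110) dp [ 0.    -0.    -1.575] n=0.0
to (0, -110, 110) dp [-1.588  3.319  0.   ] n=3.7
to (0, -110, 29) dp [ 0.    -0.     2.025] n=0.0
[199.97051425 166.27663308]
```

View pics/w4.png

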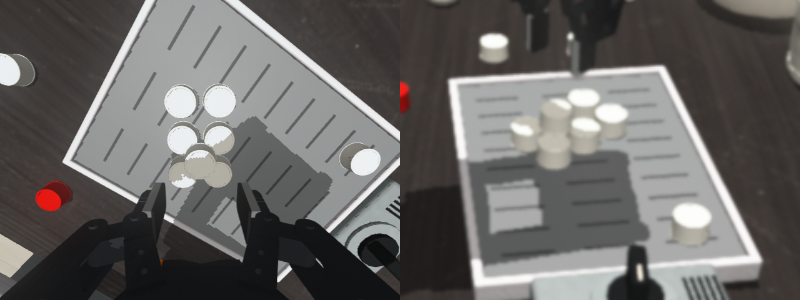

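Call:
play_rows(
  rows=[
    {"dp": [0.02, 0, 0.6], "turn": [0, 0, 0], "fingers": 0.4},
    {"dp": [0, 0, 0.6], "turn": [0, 0, 0], "fingers": 0.4},
    {"dp": [0, 0, 0.37], "turn": [0, 0, 0], "fingers": 0.4},
    {"dp": [0, 0, 0], "turn": [0, 0, 0], "fingers": 0.4},
    {"dp": [0, 0, 0], "turn": [0, 0, 0], "fingers": 1},
  ],
)

```text
clock: 13.2
eef_pos: [539.1, 33.6, 45.6]
tcp_rot: [-3.141, 0.001, 0.717]
contact_force: [0.7, 0.3, -0.2]
opening: 0.469
grasp_force: 0.0
```

Call:
play_rows(
  rows=[
    {"dp": [0, 0, 0], "turn": [0, 0, 0], "fingers": 1},
    {"dp": [0, 0, 0], "turn": [0, 0, 0], "fingers": 1},
    {"dp": [0, 0, 0], "turn": [0, 0, 0], "fingers": 1},
    {"dp": [0, 0, 0], "turn": [0, 0, 0], "fingers": 1},
  ],
)

```text
clock: 13.53
eef_pos: [539.7, 34.2, 46.9]
tcp_rot: [3.141, -0.001, 0.718]
contact_force: [-0.2, 0.7, -0.6]
opening: 0.37
grasp_force: 29.7
```

Call:
play_rows(
  rows=[
    {"dp": [0, 0, -0.3], "turn": [0, 0, 0], "fingers": 1},
    {"dp": [0, 0, -0.6], "turn": [0, 0, 0], "fingers": 1},
    {"dp": [0, 0, -0.6], "turn": [0, 0, 0], "fingers": 1},
    {"dp": [-0.4, 0.83, -0.1], "turn": [0, 0, 0], "fingers": 1},
    {"dp": [-0.4, 0.83, 0], "turn": [0, 0, 0], "fingers": 1},
  ],
)

```text
clock: 13.95
eef_pos: [560.4, -36.3, 113.6]
tcp_rot: [3.138, -0.003, 0.722]
contact_force: [0.9, 0.2, 0.1]
opening: 0.366
grasp_force: 29.8
```

Call:
play_rows(
  rows=[
    {"dp": [-0.4, 0.83, 0], "turn": [0, 0, 0], "fingers": 1},
    {"dp": [-0.4, 0.83, 0], "turn": [0, 0, 0], "fingers": 1},
    {"dp": [0, 0, 0.7], "turn": [0, 0, 0], "fingers": 1},
    {"dp": [0, 0, 0.7], "turn": [0, 0, 0], "fingers": 1},
    {"dp": [0, 0, 0.5], "turn": [0, 0, 0], "fingers": 1},
  ],
)

```text
clock: 14.37
eef_pos: [578.1, -108.8, 33.7]
tcp_rot: [3.141, -0.0, 0.717]
contact_force: [-0.0, -0.3, -0.4]
opening: 0.367
grasp_force: 29.9
```

Call:
play_rows(
  rows=[
    {"dp": [0, 0, 0.15], "turn": [0, 0, 0], "fingers": 1},
    {"dp": [0, 0, 0], "turn": [0, 0, 0], "fingers": 1},
    {"dp": [0, 0, 0], "turn": [0, 0, 0], "fingers": 0.5},
    {"dp": [0, 0, 0], "turn": [0, 0, 0], "fingers": 0.45},
    {"dp": [0, 0, 0], "turn": [0, 0, 0], "fingers": 0.45},
  ],
)

```text
clock: 14.78
eef_pos: [579.3, -107.9, 29.6]
tcp_rot: [3.14, -0.001, 0.719]
contact_force: [-0.3, -0.0, -0.3]
opening: 0.547
grasp_force: 0.0
```

Call:
play_rows(
  rows=[
    {"dp": [0, 0, -0.3], "turn": [0, 0, 0], "fingers": 0.3},
    {"dp": [0, 0, -0.8], "turn": [0, 0, 0], "fingers": 0},
    {"dp": [0, 0, -0.8], "turn": [0, 0, 0], "fingers": 0},
    {"dp": [0, 0, 0], "turn": [0, 0, 0], "fingers": 0},
    {"dp": [0, 0, 0], "turn": [0, 0, 0], "fingers": 0},
  ],
)

```text
clock: 15.2
eef_pos: [580.1, -108.1, 107.5]
tcp_rot: [3.137, -0.003, 0.718]
contact_force: [-0.4, 0.5, -0.1]
opening: 1.005
grasp_force: 0.0
```

```bash
cat >> h.py <<'E'
def caps(save=None,names=("top","side"),z=40):
    "white round blobs on the tray in each view -> tray coordinates (tops at z)"
    for n in names:
        f=r.grab_frame(n); g=f["pixels"]
        poly=np.array([proj(f,[*t2w(c),40]) for c in [(102,142),(102,-142),(-102,-142),(-102,142)]],np.int32)
        m=np.zeros(g.shape[:2],np.uint8); cv2.fillPoly(m,[poly],1)
        w=((g.min(2)>195)&(m>0)).astype(np.uint8); k,_,st,ce=cv2.connectedComponentsWithStats(w)
        print(n,[(w2t(ray(f,*ce[i],z)).round().astype(int).tolist(),int(st[i,4])) for i in range(1,k) if st[i,4]>40])
        if save: cv2.imwrite(f"pics/{save}_{n}.png",g[:,:,::-1])
E
python3 - <<'E'
from h import *
print(state()); caps()
a,b,c,d,e,q=[np.array(v,float) for v in [(35,52),(14,83),(4,28),(-19,62),(-28,8),(-51,40)]]
m1=(a+b)/2; m2=(c+d)/2; print(m1,m2)
go((*m1,110),(*m1,24)); go((*m2,110))
E
```

```text
t=15.20 tray xy [   2.4 -110. ] z 107.5 yaw-A 0.597 rp [ 3.137e+00 -3.000e-03] open 1.01 F [-0.4  0.5 -0.1] grip 0.0
top [([56, -114], 910), ([36, 53], 222), ([15, 84], 222), ([5, 31], 228), ([-16, 62], 232), ([-27, 10], 230), ([-48, 41], 231)]
side [([-56, 132], 159), ([25, 84], 53), ([-20, 64], 125), ([37, 54], 178), ([-48, 43], 191), ([6, 31], 168), ([-27, 12], 203), ([72, -108], 273), ([8, -101], 82)]
[24.5 67.5] [-7.5 45. ]
to (np.float64(24.5), np.float64(67.5), 110) dp [ 2.987 -3.319 -0.136] n=4.5
to (np.float64(24.5), np.float64(67.5), 24) dp [ 0.   -0.    2.15] n=0.0
to (np.float64(-7.5), np.float64(45.0), 110) dp [ 2.009 -3.303 -0.136] n=3.9
```

Call:
play_rows(
  rows=[
    {"dp": [0.6, -0.66, 0], "turn": [0, 0, 0], "fingers": 0},
    {"dp": [0.6, -0.66, 0], "turn": [0, 0, 0], "fingers": 0},
    {"dp": [0.6, -0.67, 0], "turn": [0, 0, 0], "fingers": 0},
    {"dp": [0.6, -0.67, 0], "turn": [0, 0, 0], "fingers": 0},
    {"dp": [0.61, -0.67, 0], "turn": [0, 0, 0], "fingers": 0},
  ],
  force=20,
)

```text
clock: 15.72
eef_pos: [580.0, 73.1, 102.9]
tcp_rot: [-3.14, 0.002, 0.718]
contact_force: [0.4, -0.9, 0.4]
opening: 0.996
grasp_force: 0.0
```

Call:
play_rows(
  rows=[
    {"dp": [0, 0, 0.5], "turn": [0, 0, 0], "fingers": 0},
    {"dp": [0, 0, 0.7], "turn": [0, 0, 0], "fingers": 0},
    {"dp": [0, 0, 0.5], "turn": [0, 0, 0], "fingers": 0},
    {"dp": [0, 0, 0.3], "turn": [0, 0, 0], "fingers": 0},
    {"dp": [0, 0, 0.05], "turn": [0, 0, 0], "fingers": 0},
  ],
)

```text
clock: 16.13
eef_pos: [578.8, 71.4, 19.0]
tcp_rot: [-3.138, 0.005, 0.718]
contact_force: [-0.6, -0.6, -0.2]
opening: 0.998
grasp_force: 0.0
```

Call:
play_rows(
  rows=[
    {"dp": [0, 0, 0], "turn": [0, 0, 0], "fingers": 0.1},
    {"dp": [0, 0, 0], "turn": [0, 0, 0], "fingers": 0.25},
    {"dp": [0, 0, 0], "turn": [0, 0, 0], "fingers": 0.25},
    {"dp": [0, 0, 0], "turn": [0, 0, 0], "fingers": 0.25},
  ],
)

```text
clock: 16.47
eef_pos: [582.1, 71.6, 23.3]
tcp_rot: [3.141, -0.002, 0.718]
contact_force: [-0.6, -0.3, 2.3]
opening: 0.755
grasp_force: 22.1
```

```bash
python3 - <<'E'
from h import *
print(state()); caps(names=("side",))
E
```

```text
t=16.47 tray xy [26.  68.1] z 23.3 yaw-A 0.597 rp [ 3.141e+00 -2.000e-03] open 0.76 F [-0.6 -0.3  2.3] grip 22.1
side [([-54, 132], 175), ([-19, 73], 60), ([-25, 11], 172), ([72, -108], 276), ([1, -109], 269)]
```

Pinched as a pair; drag it along +s, then pull the second pair half as far.

Call:
play_rows(
  rows=[
    {"dp": [0.2, 0, 0], "turn": [0, 0, 0], "fingers": 0.25},
    {"dp": [0.25, 0, 0], "turn": [0, 0, 0], "fingers": 0.25},
    {"dp": [0.25, 0, 0], "turn": [0, 0, 0], "fingers": 0.25},
    {"dp": [0.2, 0, 0], "turn": [0, 0, 0], "fingers": 0.25},
    {"dp": [0.1, 0, 0], "turn": [0, 0, 0], "fingers": 0.25},
  ],
)

```text
clock: 16.93
eef_pos: [613.1, 98.7, 23.1]
tcp_rot: [3.14, -0.002, 0.718]
contact_force: [0.5, 0.5, 6.2]
opening: 0.752
grasp_force: 15.8
```

Call:
play_rows(
  rows=[
    {"dp": [0, 0, 0], "turn": [0, 0, 0], "fingers": 0.25},
    {"dp": [0, 0, 0], "turn": [0, 0, 0], "fingers": 0},
    {"dp": [0, 0, 0], "turn": [0, 0, 0], "fingers": 0},
    {"dp": [0, 0, 0], "turn": [0, 0, 0], "fingers": 0},
  ],
)

```text
clock: 17.27
eef_pos: [610.7, 97.7, 21.7]
tcp_rot: [-3.141, 0.001, 0.718]
contact_force: [1.2, -0.7, -0.3]
opening: 1.0
grasp_force: 0.0
```

Call:
play_rows(
  rows=[
    {"dp": [0, 0, -0.4], "turn": [0, 0, 0], "fingers": 0},
    {"dp": [0, 0, -0.8], "turn": [0, 0, 0], "fingers": 0},
    {"dp": [-0.6, 0, -0.3], "turn": [0, 0, 0], "fingers": 0},
    {"dp": [-0.8, 0, 0], "turn": [0, 0, 0], "fingers": 0},
    {"dp": [-0.55, 0, 0], "turn": [0, 0, 0], "fingers": 0},
  ],
)

```text
clock: 17.68
eef_pos: [551.0, 45.6, 82.7]
tcp_rot: [3.141, 0.0, 0.719]
contact_force: [-0.2, -0.4, -0.3]
opening: 0.999
grasp_force: 0.0
```

Call:
play_rows(
  rows=[
    {"dp": [0, 0, 0], "turn": [0, 0, 0], "fingers": 0},
    {"dp": [0, 0, 0], "turn": [0, 0, 0], "fingers": 0},
    {"dp": [0, 0, 0], "turn": [0, 0, 0], "fingers": 0},
  ],
)

```text
clock: 17.93
eef_pos: [553.3, 46.8, 82.2]
tcp_rot: [3.141, -0.001, 0.718]
contact_force: [-0.6, 0.1, -0.5]
opening: 0.998
grasp_force: 0.0
```

```bash
python3 - <<'E'
from h import *
print(state()); caps()
go((-6,47,83),(-6,47,24))
E
```

```text
t=17.93 tray xy [-5.6 47. ] z 82.2 yaw-A 0.596 rp [ 3.141e+00 -1.000e-03] open 1.00 F [-0.6  0.1 -0.5] grip 0.0
top [([72, -110], 219), ([55, -44], 151), ([17, -77], 749), ([62, 107], 169), ([35, 137], 288), ([1, -112], 191)]
side [([84, 132], 60), ([-37, 132], 226), ([51, 79], 266), ([-9, 72], 55), ([-50, 47], 125), ([72, -108], 273), ([1, -111], 227)]
to (-6, 47, 83) dp [-0.02  -0.004 -0.023] n=0.0
to (-6, 47, 24) dp [ 0.    -0.     1.475] n=0.0
```

Call:
play_rows(
  rows=[
    {"dp": [0, 0, 0.5], "turn": [0, 0, 0], "fingers": 0},
    {"dp": [0, 0, 0.5], "turn": [0, 0, 0], "fingers": 0},
    {"dp": [0, 0, 0.4], "turn": [0, 0, 0], "fingers": 0},
    {"dp": [0, 0, 0.05], "turn": [0, 0, 0], "fingers": 0},
    {"dp": [0, 0, 0], "turn": [0, 0, 0], "fingers": 0},
  ],
)

```text
clock: 18.45
eef_pos: [552.3, 47.1, 23.1]
tcp_rot: [-3.14, 0.002, 0.719]
contact_force: [-0.2, 0.1, 0.4]
opening: 1.001
grasp_force: 0.0
```

Call:
play_rows(
  rows=[
    {"dp": [0, 0, 0], "turn": [0, 0, 0], "fingers": 0.1},
    {"dp": [0, 0, 0], "turn": [0, 0, 0], "fingers": 0.25},
    {"dp": [0, 0, 0], "turn": [0, 0, 0], "fingers": 0.25},
    {"dp": [0, 0, 0], "turn": [0, 0, 0], "fingers": 0.25},
  ],
)

```text
clock: 18.78
eef_pos: [553.7, 46.9, 25.5]
tcp_rot: [3.14, -0.002, 0.718]
contact_force: [-0.9, -0.0, 4.2]
opening: 0.757
grasp_force: 20.9
```

Call:
play_rows(
  rows=[
    {"dp": [0.1, 0, 0], "turn": [0, 0, 0], "fingers": 0.25},
    {"dp": [0.15, 0, 0], "turn": [0, 0, 0], "fingers": 0.25},
    {"dp": [0.15, 0, 0], "turn": [0, 0, 0], "fingers": 0.25},
    {"dp": [0.1, 0, 0], "turn": [0, 0, 0], "fingers": 0.25},
    {"dp": [0, 0, 0], "turn": [0, 0, 0], "fingers": 0.25},
  ],
)

```text
clock: 19.2
eef_pos: [569.4, 60.3, 25.6]
tcp_rot: [3.14, -0.002, 0.718]
contact_force: [0.6, 1.1, 4.9]
opening: 0.754
grasp_force: 20.9
```

Call:
play_rows(
  rows=[
    {"dp": [0, 0, 0], "turn": [0, 0, 0], "fingers": 0},
    {"dp": [0, 0, 0], "turn": [0, 0, 0], "fingers": 0},
    {"dp": [0, 0, 0], "turn": [0, 0, 0], "fingers": 0},
    {"dp": [0, 0, -0.4], "turn": [0, 0, 0], "fingers": 0},
    {"dp": [0, 0, -0.8], "turn": [0, 0, 0], "fingers": 0},
  ],
)

```text
clock: 19.62
eef_pos: [564.9, 59.4, 69.5]
tcp_rot: [-3.138, 0.005, 0.718]
contact_force: [0.7, 0.1, 1.1]
opening: 0.998
grasp_force: 0.0
```

Call:
play_rows(
  rows=[
    {"dp": [0, 0.8, -0.8], "turn": [0, 0, 0], "fingers": 0},
    {"dp": [0, 1, 0], "turn": [0, 0, 0], "fingers": 0},
    {"dp": [0, 1, 0], "turn": [0, 0, 0], "fingers": 0},
    {"dp": [0, 1, 0], "turn": [0, 0, 0], "fingers": 0},
    {"dp": [0, 1, 0], "turn": [0, 0, 0], "fingers": 0},
  ],
)

```text
clock: 20.03
eef_pos: [693.3, -84.4, 102.0]
tcp_rot: [3.141, -0.0, 0.718]
contact_force: [0.5, 1.2, -0.5]
opening: 1.0
grasp_force: 0.0
```

Call:
play_rows(
  rows=[
    {"dp": [0, 0, 0], "turn": [0, 0, -1], "fingers": 0.4},
    {"dp": [0, 0, 0], "turn": [0, 0, -1], "fingers": 0.4},
    {"dp": [0, 0, 0], "turn": [0, 0, -1], "fingers": 0.4},
    {"dp": [0, 0, 0], "turn": [0, 0, -1], "fingers": 0.4},
    {"dp": [0, 0, 0], "turn": [0, 0, -1], "fingers": 0.4},
  ],
)

```text
clock: 20.45
eef_pos: [692.1, -83.1, 101.3]
tcp_rot: [-3.141, 0.0, 1.246]
contact_force: [0.1, 0.3, 0.7]
opening: 0.6
grasp_force: 0.0
```

Call:
play_rows(
  rows=[
    {"dp": [0, 0, 0], "turn": [0, 0, -1], "fingers": 0.4},
    {"dp": [0, 0, 0], "turn": [0, 0, -1], "fingers": 0.4},
    {"dp": [0, 0, 0], "turn": [0, 0, -1], "fingers": 0.4},
    {"dp": [0, 0, 0], "turn": [0, 0, -1], "fingers": 0.4},
    {"dp": [0, 0, 0], "turn": [0, 0, -1], "fingers": 0.4},
  ],
)

```text
clock: 20.87
eef_pos: [692.1, -82.9, 101.4]
tcp_rot: [-3.141, -0.0, 1.77]
contact_force: [-0.8, 0.6, 0.3]
opening: 0.602
grasp_force: 0.0
```

Call:
play_rows(
  rows=[
    {"dp": [0, 0, 0], "turn": [0, 0, -1], "fingers": 0.4},
    {"dp": [0, 0, 0], "turn": [0, 0, -1], "fingers": 0.4},
    {"dp": [0, 0, 0], "turn": [0, 0, -1], "fingers": 0.4},
    {"dp": [0, 0, 0], "turn": [0, 0, -1], "fingers": 0.4},
    {"dp": [0, 0, 0], "turn": [0, 0, -1], "fingers": 0.4},
  ],
)

```text
clock: 21.28
eef_pos: [692.1, -82.9, 101.4]
tcp_rot: [-3.141, -0.0, 2.294]
contact_force: [-0.7, 0.8, -0.2]
opening: 0.596
grasp_force: 0.0
```

Call:
play_rows(
  rows=[
    {"dp": [0, 0, 0], "turn": [0, 0, 0], "fingers": 0.4},
    {"dp": [0, 0, 0], "turn": [0, 0, 0], "fingers": 0.4},
    {"dp": [0, 0, 0], "turn": [0, 0, 0], "fingers": 0.4},
  ],
)

```text
clock: 21.53
eef_pos: [692.2, -82.9, 101.5]
tcp_rot: [-3.141, -0.0, 2.285]
contact_force: [0.0, 0.9, -0.0]
opening: 0.598
grasp_force: 0.0
```

```bash
python3 - <<'E'
from h import *
print(state()); caps(save="v5")
a=cv2.imread("pics/v5_top.png")[110:300,180:500];b=cv2.imread("pics/v5_side.png")[180:360,250:490]
cv2.imwrite("pics/v5.png",np.hstack([cv2.resize(a,(400,300)),cv2.resize(b,(400,300))]))
E
```

```text
t=21.53 tray xy [116.7 -98.5] z 101.5 yaw-A 2.164 rp [-3.141 -0.   ] open 0.60 F [ 0.   0.9 -0. ] grip 0.0
top []
side [([-1, 132], 403), ([49, 85], 366), ([8, 56], 401), ([-48, 43], 214), ([-27, 12], 220), ([73, -95], 52)]
```

View pics/v5.png

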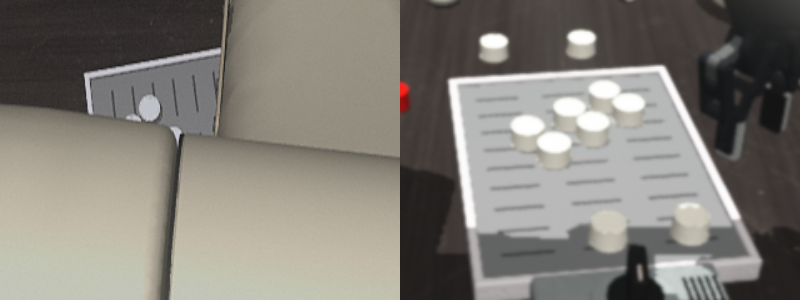

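```bash
cat >> h.py <<'E'
def caps2(n="side",z=40,lim=(104,146)):
    f=r.grab_frame(n); g=f["pixels"]
    poly=np.array([proj(f,[*t2w(c),z]) for c in [(lim[0],lim[1]),(lim[0],-lim[1]),(-lim[0],-lim[1]),(-lim[0],lim[1])]],np.int32)
    m=np.zeros(g.shape[:2],np.uint8); cv2.fillPoly(m,[poly],1)
    w=((g.min(2)>215)&(m>0)).astype(np.uint8); k,L,st,ce=cv2.connectedComponentsWithStats(w); out=[]
    for i in range(1,k):
        if st[i,4]<60: continue
        nn=max(1,int(round(st[i,4]/200))); ys,xs=np.nonzero(L==i)
        P=np.array([w2t(ray(f,x,y,z)) for x,y in zip(xs,ys)],np.float32)
        c=cv2.kmeans(P,nn,None,(3,50,.1),5,cv2.KMEANS_PP_CENTERS)[2] if nn>1 else P.mean(0)[None]
        out+=[(q.round(1).tolist(),int(st[i,4])) for q in c]
    print(n,out); return out
E
python3 - <<'E'
from h import *
caps2()
f=r.grab_frame("side")
for k,p in dict(b=(372.4,234),a=(387.4,241.8),d=(351.4,244),c=(365.8,253),f=(326.8,255.6),e=(342.4,265)).items(): print(k,w2t(ray(f,*p,40)).round(1))
go((69,74,83))
E
```

```text
side [([51.70000076293945, 132.3000030517578], 318), ([-54.900001525878906, 132.10000610351562], 318), ([58.599998474121094, 71.80000305175781], 330), ([39.29999923706055, 98.9000015258789], 330), ([16.600000381469727, 42.400001525878906], 358), ([-2.0999999046325684, 69.80000305175781], 358), ([-47.79999923706055, 42.900001525878906], 189), ([-26.799999237060547, 11.699999809265137], 204)]
b [38.9 96.1]
a [58.8 69.1]
d [-2.  69.4]
c [16.6 40.3]
f [-47.1  40.2]
e [-26.3  11.4]
to (69, 74, 83) dp [4.24  1.43  0.464] n=4.5
```

```bash
python3 - <<'E'
from h import *
print(state())
go((61,73.5,80),(61,73.5,28),(61,73.5,80),(-72,-110,80),(-72,-110,29),(-72,-110,80),(41.7,100.6,80),(72,-37,80),(19,44,80),(0,-37,80),(.5,71.5,80),(-72,-37,80),(-25,13,80),(72,37,80),(-47,44,80),(-72,110,80))
E
```

```text
t=21.73 tray xy [116.8 -98.5] z 101.5 yaw-A 2.166 rp [-3.142 -0.   ] open 0.60 F [-0.2  0.3  0.9] grip 0.0
to (61, 73.5, 80) dp [4.342 1.258 0.539] n=4.5
to (61, 73.5, 28) dp [ 0.  -0.   1.3] n=0.0
to (61, 73.5, 80) dp [ 0.  -0.  -1.3] n=0.0
to (-72, -110, 80) dp [-1.932 -5.326  0.   ] n=5.7
to (-72, -110, 29) dp [ 0.    -0.     1.275] n=0.0
to (-72, -110, 80) dp [ 0.    -0.    -1.275] n=0.0
to (41.7, 100.6, 80) dp [2.764 5.307 0.   ] n=6.0
to (72, -37, 80) dp [-3.273 -1.303  0.   ] n=3.5
to (19, 44, 80) dp [2.42  0.039 0.   ] n=2.4
to (0, -37, 80) dp [-1.41  -1.529  0.   ] n=2.1
to (0.5, 71.5, 80) dp [2.238 1.532 0.   ] n=2.7
to (-72, -37, 80) dp [-1.229 -3.022  0.   ] n=3.3
to (-25, 13, 80) dp [0.376 1.674 0.   ] n=1.7
to (72, 37, 80) dp [-0.864  2.344  0.   ] n=2.5
to (-47, 44, 80) dp [ 1.814 -2.365  0.   ] n=3.0
to (-72, 110, 80) dp [1.717 0.408 0.   ] n=1.8
```

Call:
play_rows(
  rows=[
    {"dp": [0.87, 0.25, 0.1], "turn": [0, 0, 0], "fingers": 0.5},
    {"dp": [0.87, 0.25, 0.1], "turn": [0, 0, 0], "fingers": 0.5},
    {"dp": [0.87, 0.25, 0.1], "turn": [0, 0, 0], "fingers": 0.5},
    {"dp": [0.87, 0.25, 0.1], "turn": [0, 0, 0], "fingers": 0.5},
    {"dp": [0.86, 0.26, 0.14], "turn": [0, 0, 0], "fingers": 0.5},
  ],
  force=30,
)

```text
clock: 22.15
eef_pos: [615.4, 82.3, 80.1]
tcp_rot: [3.141, 0.0, 2.288]
contact_force: [0.1, 0.5, -0.4]
opening: 0.495
grasp_force: 0.0
```

Call:
play_rows(
  rows=[
    {"dp": [0, 0, 0], "turn": [0, 0, 0], "fingers": 0.5},
    {"dp": [0, 0, 0], "turn": [0, 0, 0], "fingers": 0.5},
    {"dp": [0, 0, 0], "turn": [0, 0, 0], "fingers": 0.5},
  ],
)

```text
clock: 22.4
eef_pos: [616.6, 81.0, 80.2]
tcp_rot: [3.141, 0.001, 2.289]
contact_force: [0.4, -0.3, -0.1]
opening: 0.5
grasp_force: 0.0
```

```bash
python3 - <<'E'
from h import *
print(state()); go((61,73.5,80))
f=r.grab_frame("wrist"); cv2.imwrite("pics/w6.png",f["pixels"][:,:,::-1])
for p in ((58.6,71.8),(39,99),(16.6,42),(-2,69.8)): print(p,proj(f,[*t2w(p),40]).round())
E
```

```text
t=22.40 tray xy [61.4 73.3] z 80.2 yaw-A 2.168 rp [3.141e+00 1.000e-03] open 0.50 F [ 0.4 -0.3 -0.1] grip 0.0
to (61, 73.5, 80) dp [ 0.01  -0.005  0.005] n=0.0
(58.6, 71.8) [317. 269.]
(39, 99) [315. 212.]
(16.6, 42) [226. 271.]
(-2, 69.8) [221. 214.]
```

View pics/w6.png

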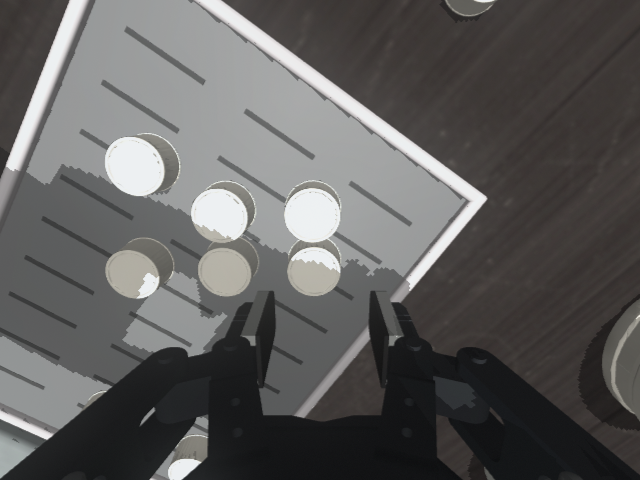

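Call:
play_rows(
  rows=[
    {"dp": [0, 0, 0.4], "turn": [0, 0, 0], "fingers": 0.5},
    {"dp": [0, 0, 0.5], "turn": [0, 0, 0], "fingers": 0.5},
    {"dp": [0, 0, 0.4], "turn": [0, 0, 0], "fingers": 0.5},
    {"dp": [0, 0, 0], "turn": [0, 0, 0], "fingers": 0.5},
    {"dp": [0, 0, 0], "turn": [0, 0, 0], "fingers": 1},
  ],
)

```text
clock: 22.87
eef_pos: [616.1, 79.8, 27.5]
tcp_rot: [-3.14, -0.001, 2.287]
contact_force: [-0.6, 0.1, 1.9]
opening: 0.374
grasp_force: 17.1
```

Call:
play_rows(
  rows=[
    {"dp": [0, 0, 0], "turn": [0, 0, 0], "fingers": 1},
    {"dp": [0, 0, 0], "turn": [0, 0, 0], "fingers": 1},
    {"dp": [0, 0, 0], "turn": [0, 0, 0], "fingers": 1},
    {"dp": [0, 0, -0.5], "turn": [0, 0, 0], "fingers": 1},
    {"dp": [0, 0, -0.8], "turn": [0, 0, 0], "fingers": 1},
  ],
)

```text
clock: 23.28
eef_pos: [614.0, 80.7, 78.3]
tcp_rot: [-3.137, -0.003, 2.289]
contact_force: [0.1, 0.1, -0.1]
opening: 0.367
grasp_force: 30.3
```

Call:
play_rows(
  rows=[
    {"dp": [0, 0, 0], "turn": [0, 0, 0], "fingers": 1},
    {"dp": [-0.32, -0.88, 0], "turn": [0, 0, 0], "fingers": 1},
    {"dp": [-0.32, -0.89, 0], "turn": [0, 0, 0], "fingers": 1},
    {"dp": [-0.32, -0.89, 0], "turn": [0, 0, 0], "fingers": 1},
    {"dp": [-0.32, -0.89, 0], "turn": [0, 0, 0], "fingers": 1},
  ],
)

```text
clock: 23.7
eef_pos: [542.4, -51.9, 80.7]
tcp_rot: [3.141, 0.001, 2.29]
contact_force: [-0.8, -1.2, -0.4]
opening: 0.366
grasp_force: 30.4
```

Call:
play_rows(
  rows=[
    {"dp": [-0.32, -0.89, 0], "turn": [0, 0, 0], "fingers": 1},
    {"dp": [-0.32, -0.88, 0], "turn": [0, 0, 0], "fingers": 1},
    {"dp": [0, 0, 0.6], "turn": [0, 0, 0], "fingers": 1},
    {"dp": [0, 0, 0.5], "turn": [0, 0, 0], "fingers": 1},
    {"dp": [0, 0, 0.17], "turn": [0, 0, 0], "fingers": 1},
  ],
)

```text
clock: 24.12
eef_pos: [505.3, -117.4, 27.9]
tcp_rot: [-3.141, -0.001, 2.287]
contact_force: [-0.6, -0.3, 0.2]
opening: 0.369
grasp_force: 30.4
```

Call:
play_rows(
  rows=[
    {"dp": [0, 0, 0], "turn": [0, 0, 0], "fingers": 1},
    {"dp": [0, 0, 0], "turn": [0, 0, 0], "fingers": 1},
    {"dp": [0, 0, 0], "turn": [0, 0, 0], "fingers": 0.5},
    {"dp": [0, 0, 0], "turn": [0, 0, 0], "fingers": 0.5},
    {"dp": [0, 0, -0.3], "turn": [0, 0, 0], "fingers": 0.5},
  ],
)

```text
clock: 24.53
eef_pos: [505.7, -116.2, 40.5]
tcp_rot: [-3.141, -0.002, 2.29]
contact_force: [-0.1, -0.1, -0.9]
opening: 0.5
grasp_force: 0.0
```

Call:
play_rows(
  rows=[
    {"dp": [0, 0, -0.97], "turn": [0, 0, 0], "fingers": 0.5},
    {"dp": [0.46, 0.88, 0], "turn": [0, 0, 0], "fingers": 0.5},
    {"dp": [0.46, 0.88, 0], "turn": [0, 0, 0], "fingers": 0.5},
    {"dp": [0.46, 0.89, 0], "turn": [0, 0, 0], "fingers": 0.5},
    {"dp": [0.46, 0.89, 0], "turn": [0, 0, 0], "fingers": 0.5},
  ],
)

```text
clock: 24.95
eef_pos: [565.5, 33.6, 81.2]
tcp_rot: [3.14, 0.001, 2.289]
contact_force: [0.7, -1.1, -0.2]
opening: 0.499
grasp_force: 0.0
```

Call:
play_rows(
  rows=[
    {"dp": [0.46, 0.89, 0], "turn": [0, 0, 0], "fingers": 0.5},
    {"dp": [0.46, 0.88, 0], "turn": [0, 0, 0], "fingers": 0.5},
    {"dp": [0, 0, 0], "turn": [0, 0, 0], "fingers": 0.5},
    {"dp": [0, 0, 0], "turn": [0, 0, 0], "fingers": 0.5},
    {"dp": [0, 0, 0], "turn": [0, 0, 0], "fingers": 0.5},
  ],
)

```text
clock: 25.37
eef_pos: [593.3, 106.4, 80.1]
tcp_rot: [-3.141, 0.0, 2.29]
contact_force: [-0.6, -0.9, -0.5]
opening: 0.498
grasp_force: 0.0
```

```bash
python3 - <<'E'
from h import *
print(state()); go((41.7,100.6,80)); caps2("top"); caps2("side")
E
```

```text
t=25.37 tray xy [ 41.4 101.3] z 80.1 yaw-A 2.169 rp [-3.141  0.   ] open 0.50 F [-0.6 -0.9 -0.5] grip 0.0
to (41.7, 100.6, 80) dp [-0.02  -0.003  0.003] n=0.0
top [([85.0999984741211, 10.5], 296), ([71.5999984741211, -109.69999694824219], 199), ([0.5, -109.9000015258789], 206), ([-71.0999984741211, -110.4000015258789], 219)]
side [([-2.299999952316284, 132.5], 269), ([-25.200000762939453, 11.199999809265137], 153), ([72.0999984741211, -108.19999694824219], 242), ([0.6000000238418579, -108.0999984741211], 251), ([-70.69999694824219, -109.0999984741211], 252)]
```

Call:
play_rows(
  rows=[
    {"dp": [0, 0, 0.4], "turn": [0, 0, 0], "fingers": 0.5},
    {"dp": [0, 0, 0.5], "turn": [0, 0, 0], "fingers": 0.5},
    {"dp": [0, 0, 0.4], "turn": [0, 0, 0], "fingers": 0.5},
    {"dp": [0, 0, 0], "turn": [0, 0, 0], "fingers": 0.5},
    {"dp": [0, 0, 0], "turn": [0, 0, 0], "fingers": 1},
  ],
)

```text
clock: 25.88
eef_pos: [592.8, 104.9, 27.6]
tcp_rot: [-3.14, -0.001, 2.288]
contact_force: [0.0, 0.1, 1.4]
opening: 0.374
grasp_force: 17.1
```

Call:
play_rows(
  rows=[
    {"dp": [0, 0, 0], "turn": [0, 0, 0], "fingers": 1},
    {"dp": [0, 0, 0], "turn": [0, 0, 0], "fingers": 1},
    {"dp": [0, 0, 0], "turn": [0, 0, 0], "fingers": 1},
    {"dp": [0, 0, -0.5], "turn": [0, 0, 0], "fingers": 1},
    {"dp": [0, 0, -0.8], "turn": [0, 0, 0], "fingers": 1},
  ],
)

```text
clock: 26.3
eef_pos: [591.5, 105.7, 78.4]
tcp_rot: [-3.137, -0.003, 2.289]
contact_force: [0.0, 0.3, 0.4]
opening: 0.369
grasp_force: 30.2
```

Call:
play_rows(
  rows=[
    {"dp": [0, 0, 0], "turn": [0, 0, 0], "fingers": 1},
    {"dp": [-0.82, -0.33, 0], "turn": [0, 0, 0], "fingers": 1},
    {"dp": [-0.82, -0.33, 0], "turn": [0, 0, 0], "fingers": 1},
    {"dp": [-0.82, -0.33, 0], "turn": [0, 0, 0], "fingers": 1},
    {"dp": [-0.82, -0.32, 0], "turn": [0, 0, 0], "fingers": 1},
  ],
)

```text
clock: 26.72
eef_pos: [641.3, -28.5, 80.8]
tcp_rot: [3.14, 0.001, 2.29]
contact_force: [-0.2, 0.3, -0.3]
opening: 0.371
grasp_force: 30.2
```

Call:
play_rows(
  rows=[
    {"dp": [0, 0, 0.6], "turn": [0, 0, 0], "fingers": 1},
    {"dp": [0, 0, 0.5], "turn": [0, 0, 0], "fingers": 1},
    {"dp": [0, 0, 0.17], "turn": [0, 0, 0], "fingers": 1},
    {"dp": [0, 0, 0], "turn": [0, 0, 0], "fingers": 1},
    {"dp": [0, 0, 0], "turn": [0, 0, 0], "fingers": 1},
  ],
)

```text
clock: 27.13
eef_pos: [640.6, -26.9, 29.5]
tcp_rot: [-3.142, -0.0, 2.289]
contact_force: [-1.1, -1.6, 0.7]
opening: 0.374
grasp_force: 33.1
```

Call:
play_rows(
  rows=[
    {"dp": [0, 0, 0], "turn": [0, 0, 0], "fingers": 0.5},
    {"dp": [0, 0, 0], "turn": [0, 0, 0], "fingers": 0.5},
    {"dp": [0, 0, -0.3], "turn": [0, 0, 0], "fingers": 0.5},
    {"dp": [0, 0, -0.97], "turn": [0, 0, 0], "fingers": 0.5},
    {"dp": [0.8, 0.01, 0], "turn": [0, 0, 0], "fingers": 0.5},
  ],
)

```text
clock: 27.55
eef_pos: [627.0, -5.2, 87.3]
tcp_rot: [3.133, 0.009, 2.287]
contact_force: [2.1, 0.4, 0.3]
opening: 0.501
grasp_force: 0.0
```

Call:
play_rows(
  rows=[
    {"dp": [0.81, 0.01, 0], "turn": [0, 0, 0], "fingers": 0.5},
    {"dp": [0.81, 0.02, 0], "turn": [0, 0, 0], "fingers": 0.5},
    {"dp": [0, 0, 0], "turn": [0, 0, 0], "fingers": 0.5},
    {"dp": [0, 0, 0], "turn": [0, 0, 0], "fingers": 0.5},
    {"dp": [0, 0, 0], "turn": [0, 0, 0], "fingers": 0.5},
  ],
)

```text
clock: 27.97
eef_pos: [579.1, 46.9, 81.3]
tcp_rot: [3.14, 0.002, 2.29]
contact_force: [0.4, -0.6, 0.5]
opening: 0.497
grasp_force: 0.0
```

```bash
python3 - <<'E'
from h import *
print(state()); go((19,44,80)); caps2("top"); caps2("side")
f=r.grab_frame("wrist"); g=f["pixels"]; w=(g.min(2)>150).astype(np.uint8)
for n,p in dict(c=(16.6,42),d=(-2,69.8)).items(): print(n,proj(f,[*t2w(p),40]).round())
cv2.imwrite("pics/w7.png",g[:,:,::-1])
E
```

```text
t=27.97 tray xy [20.1 44. ] z 81.3 yaw-A 2.169 rp [3.14e+00 2.00e-03] open 0.50 F [ 0.4 -0.6  0.5] grip 0.0
to (19, 44, 80) dp [ 0.015 -0.022  0.033] n=0.0
top [([71.69999694824219, -110.4000015258789], 189), ([34.099998474121094, -83.0], 486), ([66.19999694824219, -80.19999694824219], 486), ([74.19999694824219, 136.1999969482422], 317), ([45.099998474121094, 140.0], 317), ([0.8999999761581421, -114.5999984741211], 130)]
side [([-52.79999923706055, 132.5], 143), ([2.5, 64.80000305175781], 214), ([-51.29999923706055, 68.5999984741211], 159), ([81.30000305175781, -36.5], 83), ([72.4000015258789, -108.5999984741211], 232), ([1.0, -112.5], 167), ([-70.5, -117.80000305175781], 84)]
c [316. 268.]
d [316. 211.]
```

View pics/w7.png

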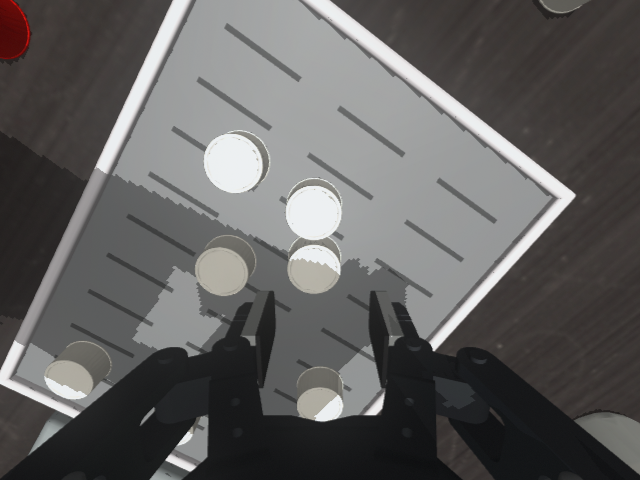

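Call:
play_rows(
  rows=[
    {"dp": [0, -0.02, 0.43], "turn": [0, 0, 0], "fingers": 0.5},
    {"dp": [0, 0, 0.5], "turn": [0, 0, 0], "fingers": 0.5},
    {"dp": [0, 0, 0.4], "turn": [0, 0, 0], "fingers": 0.5},
    {"dp": [0, 0, 0], "turn": [0, 0, 0], "fingers": 0.5},
    {"dp": [0, 0, 0], "turn": [0, 0, 0], "fingers": 1},
  ],
)

```text
clock: 28.53
eef_pos: [577.2, 45.6, 26.1]
tcp_rot: [-3.14, -0.001, 2.288]
contact_force: [-0.0, -0.7, 1.0]
opening: 0.374
grasp_force: 18.1
```

Call:
play_rows(
  rows=[
    {"dp": [0, 0, 0], "turn": [0, 0, 0], "fingers": 1},
    {"dp": [0, 0, 0], "turn": [0, 0, 0], "fingers": 1},
    {"dp": [0, 0, 0], "turn": [0, 0, 0], "fingers": 1},
    {"dp": [0, 0, -0.5], "turn": [0, 0, 0], "fingers": 1},
    {"dp": [0, 0, -0.8], "turn": [0, 0, 0], "fingers": 1},
  ],
)

```text
clock: 28.95
eef_pos: [575.4, 46.0, 77.3]
tcp_rot: [-3.138, -0.003, 2.289]
contact_force: [0.6, -0.1, -0.7]
opening: 0.37
grasp_force: 30.5
```

Call:
play_rows(
  rows=[
    {"dp": [0, 0, 0], "turn": [0, 0, 0], "fingers": 1},
    {"dp": [-0.47, -0.51, 0], "turn": [0, 0, 0], "fingers": 1},
    {"dp": [-0.47, -0.51, 0], "turn": [0, 0, 0], "fingers": 1},
    {"dp": [-0.47, -0.51, 0], "turn": [0, 0, 0], "fingers": 1},
    {"dp": [0, 0, 0], "turn": [0, 0, 0], "fingers": 1},
  ],
)

```text
clock: 29.37
eef_pos: [568.4, -40.0, 79.5]
tcp_rot: [3.142, 0.002, 2.287]
contact_force: [-0.1, -0.1, -0.3]
opening: 0.37
grasp_force: 30.6
```

Call:
play_rows(
  rows=[
    {"dp": [0, 0, 0.6], "turn": [0, 0, 0], "fingers": 1},
    {"dp": [0, 0, 0.5], "turn": [0, 0, 0], "fingers": 1},
    {"dp": [0, 0, 0.17], "turn": [0, 0, 0], "fingers": 1},
    {"dp": [0, 0, 0], "turn": [0, 0, 0], "fingers": 1},
    {"dp": [0, 0, 0], "turn": [0, 0, 0], "fingers": 1},
  ],
)

```text
clock: 29.78
eef_pos: [568.7, -36.2, 28.3]
tcp_rot: [-3.142, -0.0, 2.289]
contact_force: [0.6, 1.1, -1.0]
opening: 0.371
grasp_force: 33.1
```

Call:
play_rows(
  rows=[
    {"dp": [0, 0, 0], "turn": [0, 0, 0], "fingers": 0.5},
    {"dp": [0, 0, 0], "turn": [0, 0, 0], "fingers": 0.5},
    {"dp": [0, 0, -0.3], "turn": [0, 0, 0], "fingers": 0.5},
    {"dp": [0, 0, -0.97], "turn": [0, 0, 0], "fingers": 0.5},
    {"dp": [0.74, 0.51, 0], "turn": [0, 0, 0], "fingers": 0.5},
  ],
)

```text
clock: 30.2
eef_pos: [569.0, -4.2, 85.1]
tcp_rot: [3.136, 0.007, 2.286]
contact_force: [2.9, -0.0, 0.1]
opening: 0.501
grasp_force: 0.0
```

Call:
play_rows(
  rows=[
    {"dp": [0.75, 0.51, 0], "turn": [0, 0, 0], "fingers": 0.5},
    {"dp": [0.75, 0.51, 0], "turn": [0, 0, 0], "fingers": 0.5},
    {"dp": [0, 0, 0], "turn": [0, 0, 0], "fingers": 0.5},
    {"dp": [0, 0, 0], "turn": [0, 0, 0], "fingers": 0.5},
    {"dp": [0, 0, 0], "turn": [0, 0, 0], "fingers": 0.5},
  ],
)

```text
clock: 30.62
eef_pos: [556.0, 71.3, 79.8]
tcp_rot: [3.141, 0.001, 2.29]
contact_force: [-0.4, 0.6, -0.6]
opening: 0.499
grasp_force: 0.0
```

```bash
cat >> h.py <<'E'
def wristcaps(z=40,out=None):
    f=r.grab_frame("wrist"); g=f["pixels"]; hs=cv2.cvtColor(g,cv2.COLOR_RGB2HSV)
    w=((g.min(2)>200)).astype(np.uint8); k,L,st,ce=cv2.connectedComponentsWithStats(w)
    print("wrist",[(ce[i].round().astype(int).tolist(),w2t(ray(f,*ce[i],z)).round(1).tolist(),int(st[i,4])) for i in range(1,k) if st[i,4]>500])
    if out: cv2.imwrite(out,g[:,:,::-1])
E
python3 - <<'E'
from h import *
print(state()); go((.5,71.5,80)); wristcaps(); caps2("side")
E
```

```text
t=30.62 tray xy [ 0.1 71. ] z 79.8 yaw-A 2.169 rp [3.141e+00 1.000e-03] open 0.50 F [-0.4  0.6 -0.6] grip 0.0
to (0.5, 71.5, 80) dp [ 0.004  0.015 -0.005] n=0.0
wrist [([340, 140], [-32.5, 134.9], 9135), ([580, 41], [33.8, 233.5], 2933), ([240, 223], [-52.0, 69.1], 1904), ([319, 257], [-6.0, 76.7], 701), ([30, 404], [-103.7, -113.1], 861), ([177, 466], [-0.4, -108.2], 777)]
side [([56.29999923706055, 132.60000610351562], 118), ([-63.900001525878906, 132.39999389648438], 111), ([-5.800000190734863, 78.5999984741211], 60), ([-51.5, 70.30000305175781], 135), ([73.5999984741211, -36.20000076293945], 197), ([72.19999694824219, -108.19999694824219], 239), ([0.8999999761581421, -108.5], 239), ([-70.80000305175781, -109.19999694824219], 246)]
```

Call:
play_rows(
  rows=[
    {"dp": [0, 0, 0.4], "turn": [0, 0, 0], "fingers": 0.5},
    {"dp": [0, 0, 0.5], "turn": [0, 0, 0], "fingers": 0.5},
    {"dp": [0, 0, 0.38], "turn": [0, 0, 0], "fingers": 0.5},
    {"dp": [0, 0, 0], "turn": [0, 0, 0], "fingers": 0.5},
    {"dp": [0, 0, 0], "turn": [0, 0, 0], "fingers": 1},
  ],
)

```text
clock: 31.13
eef_pos: [555.1, 70.2, 27.1]
tcp_rot: [-3.14, -0.001, 2.288]
contact_force: [-1.3, -0.6, 2.8]
opening: 0.376
grasp_force: 17.5
```

Call:
play_rows(
  rows=[
    {"dp": [0, 0, 0], "turn": [0, 0, 0], "fingers": 1},
    {"dp": [0, 0, 0], "turn": [0, 0, 0], "fingers": 1},
    {"dp": [0, 0, 0], "turn": [0, 0, 0], "fingers": 1},
    {"dp": [0, 0, -0.5], "turn": [0, 0, 0], "fingers": 1},
    {"dp": [0, 0, -0.8], "turn": [0, 0, 0], "fingers": 1},
  ],
)

```text
clock: 31.55
eef_pos: [553.6, 70.9, 78.2]
tcp_rot: [-3.138, -0.003, 2.289]
contact_force: [-0.7, 0.1, 0.1]
opening: 0.366
grasp_force: 30.0
```

Call:
play_rows(
  rows=[
    {"dp": [-0.31, -0.75, 0], "turn": [0, 0, 0], "fingers": 1},
    {"dp": [-0.31, -0.75, 0], "turn": [0, 0, 0], "fingers": 1},
    {"dp": [-0.31, -0.75, 0], "turn": [0, 0, 0], "fingers": 1},
    {"dp": [-0.3, -0.76, 0], "turn": [0, 0, 0], "fingers": 1},
    {"dp": [0, 0, 0], "turn": [0, 0, 0], "fingers": 1},
  ],
)

```text
clock: 31.97
eef_pos: [494.6, -48.4, 80.0]
tcp_rot: [-3.14, -0.0, 2.287]
contact_force: [-0.1, -0.1, -0.3]
opening: 0.371
grasp_force: 30.1
```

Call:
play_rows(
  rows=[
    {"dp": [0, 0, 0.6], "turn": [0, 0, 0], "fingers": 1},
    {"dp": [0, 0, 0.5], "turn": [0, 0, 0], "fingers": 1},
    {"dp": [0, 0, 0.17], "turn": [0, 0, 0], "fingers": 1},
    {"dp": [0, 0, 0], "turn": [0, 0, 0], "fingers": 1},
    {"dp": [0, 0, 0], "turn": [0, 0, 0], "fingers": 1},
  ],
)

```text
clock: 32.38
eef_pos: [497.6, -44.8, 29.2]
tcp_rot: [-3.142, -0.0, 2.289]
contact_force: [-0.1, -0.4, -0.7]
opening: 0.372
grasp_force: 32.0
```

Call:
play_rows(
  rows=[
    {"dp": [0, 0, 0], "turn": [0, 0, 0], "fingers": 0.5},
    {"dp": [0, 0, 0], "turn": [0, 0, 0], "fingers": 0.5},
    {"dp": [0, 0, -0.3], "turn": [0, 0, 0], "fingers": 0.5},
    {"dp": [0, 0, -0.97], "turn": [0, 0, 0], "fingers": 0.5},
    {"dp": [0.18, 0.83, 0], "turn": [0, 0, 0], "fingers": 0.5},
  ],
)

```text
clock: 32.8
eef_pos: [517.8, -20.1, 84.9]
tcp_rot: [3.139, 0.004, 2.287]
contact_force: [1.7, 0.0, 0.6]
opening: 0.499
grasp_force: 0.0
```

Call:
play_rows(
  rows=[
    {"dp": [0.18, 0.83, 0], "turn": [0, 0, 0], "fingers": 0.5},
    {"dp": [0, 0, 0], "turn": [0, 0, 0], "fingers": 0.5},
    {"dp": [0, 0, 0], "turn": [0, 0, 0], "fingers": 0.5},
    {"dp": [0, 0, 0], "turn": [0, 0, 0], "fingers": 0.5},
  ],
)

```text
clock: 33.13
eef_pos: [537.4, 9.6, 79.8]
tcp_rot: [-3.141, -0.0, 2.29]
contact_force: [-0.6, -0.6, -1.2]
opening: 0.501
grasp_force: 0.0
```

```bash
python3 - <<'E'
from h import *
print(state()); go((-26,12.5,80),(72,37,80),(-52,69.5,80),(-72,110,80)); wristcaps(out="pics/w8.png"); caps2("side")
f=r.grab_frame("wrist"); print(proj(f,[*t2w((-27,11.7)),40]))
E
```

```text
t=33.13 tray xy [-25.9  12. ] z 79.8 yaw-A 2.169 rp [-3.141 -0.   ] open 0.50 F [-0.6 -0.6 -1.2] grip 0.0
to (-26, 12.5, 80) dp [ 0.012  0.004 -0.006] n=0.0
to (72, 37, 80) dp [-0.873  2.37   0.   ] n=2.5
to (-52, 69.5, 80) dp [ 2.416 -2.105  0.   ] n=3.2
to (-72, 110, 80) dp [1.118 0.157 0.   ] n=1.1
wrist [([241, 96], [-109.8, 65.9], 3095), ([534, 85], [3.7, 148.9], 3786), ([341, 163], [-51.6, 66.9], 2767), ([573, 291], [100.9, 82.6], 1847), ([324, 259], [-29.1, 18.4], 675)]
side [([68.19999694824219, 132.60000610351562], 96), ([-81.19999694824219, 132.3000030517578], 72), ([-54.099998474121094, 67.30000305175781], 123), ([-28.899999618530273, 19.600000381469727], 69), ([73.69999694824219, -36.20000076293945], 202), ([72.0999984741211, -108.5], 251)]
[321.57271511 269.78085435]
```

View pics/w8.png

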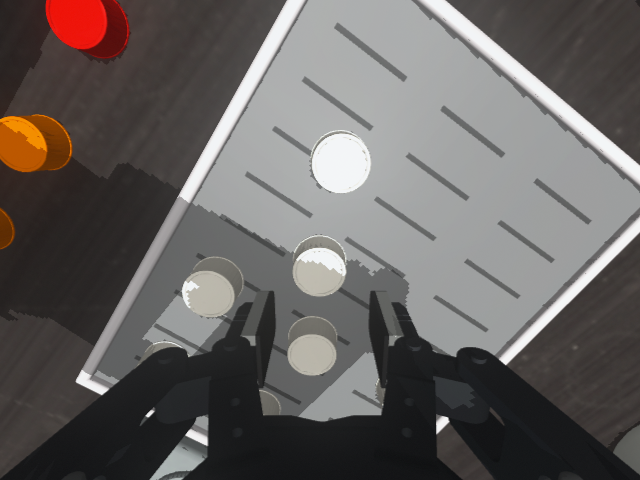

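Call:
play_rows(
  rows=[
    {"dp": [0, 0, 0.4], "turn": [0, 0, 0], "fingers": 0.5},
    {"dp": [0, 0, 0.5], "turn": [0, 0, 0], "fingers": 0.5},
    {"dp": [0, 0, 0.38], "turn": [0, 0, 0], "fingers": 0.5},
    {"dp": [0, 0, 0], "turn": [0, 0, 0], "fingers": 0.5},
    {"dp": [0, 0, 0], "turn": [0, 0, 0], "fingers": 1},
  ],
)

```text
clock: 33.7
eef_pos: [536.8, 8.9, 27.8]
tcp_rot: [-3.14, -0.001, 2.288]
contact_force: [-0.8, -0.0, 1.7]
opening: 0.374
grasp_force: 17.0
```

Call:
play_rows(
  rows=[
    {"dp": [0, 0, 0], "turn": [0, 0, 0], "fingers": 1},
    {"dp": [0, 0, 0], "turn": [0, 0, 0], "fingers": 1},
    {"dp": [0, 0, 0], "turn": [0, 0, 0], "fingers": 1},
    {"dp": [0, 0, -0.5], "turn": [0, 0, 0], "fingers": 1},
    {"dp": [0, 0, -0.8], "turn": [0, 0, 0], "fingers": 1},
  ],
)

```text
clock: 34.12
eef_pos: [535.8, 9.5, 79.1]
tcp_rot: [-3.138, -0.003, 2.289]
contact_force: [0.0, -0.8, -0.2]
opening: 0.365
grasp_force: 29.9
```

Call:
play_rows(
  rows=[
    {"dp": [0, 0, 0], "turn": [0, 0, 0], "fingers": 1},
    {"dp": [-0.29, 0.79, 0], "turn": [0, 0, 0], "fingers": 1},
    {"dp": [-0.29, 0.79, 0], "turn": [0, 0, 0], "fingers": 1},
    {"dp": [-0.29, 0.79, 0], "turn": [0, 0, 0], "fingers": 1},
    {"dp": [0, 0, 0], "turn": [0, 0, 0], "fingers": 1},
  ],
)

```text
clock: 34.53
eef_pos: [638.7, 47.7, 82.0]
tcp_rot: [3.135, 0.004, 2.29]
contact_force: [-0.5, -1.1, 0.5]
opening: 0.368
grasp_force: 30.0
```

Call:
play_rows(
  rows=[
    {"dp": [0, 0, 0.6], "turn": [0, 0, 0], "fingers": 1},
    {"dp": [0, 0, 0.5], "turn": [0, 0, 0], "fingers": 1},
    {"dp": [0, 0, 0.17], "turn": [0, 0, 0], "fingers": 1},
    {"dp": [0, 0, 0], "turn": [0, 0, 0], "fingers": 1},
    {"dp": [0, 0, 0], "turn": [0, 0, 0], "fingers": 1},
  ],
)

```text
clock: 34.95
eef_pos: [632.1, 45.6, 29.9]
tcp_rot: [-3.141, -0.0, 2.289]
contact_force: [-0.7, -0.6, 0.0]
opening: 0.367
grasp_force: 33.1
```

Call:
play_rows(
  rows=[
    {"dp": [0, 0, 0], "turn": [0, 0, 0], "fingers": 0.5},
    {"dp": [0, 0, 0], "turn": [0, 0, 0], "fingers": 0.5},
    {"dp": [0, 0, -0.3], "turn": [0, 0, 0], "fingers": 0.5},
    {"dp": [0, 0, -0.97], "turn": [0, 0, 0], "fingers": 0.4},
    {"dp": [0.6, -0.52, 0], "turn": [0, 0, 0], "fingers": 0.4},
  ],
)

```text
clock: 35.37
eef_pos: [609.6, 50.0, 87.9]
tcp_rot: [3.13, 0.009, 2.288]
contact_force: [1.6, -0.2, 2.1]
opening: 0.6
grasp_force: 0.0
```

Call:
play_rows(
  rows=[
    {"dp": [0.6, -0.52, 0], "turn": [0, 0, 0], "fingers": 0.4},
    {"dp": [0.6, -0.53, 0], "turn": [0, 0, 0], "fingers": 0.4},
    {"dp": [0.6, -0.53, 0], "turn": [0, 0, 0], "fingers": 0.4},
    {"dp": [0, 0, 0], "turn": [0, 0, 0], "fingers": 0.4},
    {"dp": [0, 0, 0], "turn": [0, 0, 0], "fingers": 0.4},
  ],
)

```text
clock: 35.78
eef_pos: [504.8, 62.9, 81.8]
tcp_rot: [3.141, 0.0, 2.29]
contact_force: [1.0, -0.4, -0.0]
opening: 0.594
grasp_force: 0.0
```

```bash
python3 - <<'E'
from h import *
print(state()); go((-52,68.5,80),(-72,110,80)); wristcaps(); caps2("side")
f=r.grab_frame("wrist"); print(proj(f,[*t2w((-52,68.5)),40]))
f=r.grab_frame("side"); g=f["pixels"]
# table caps i,j, top z=20
w=(g.min(2)>200).astype(np.uint8); k,L,st,ce=cv2.connectedComponentsWithStats(w)
print([(w2t(ray(f,*ce[i],20)).round(1),st[i,4]) for i in range(1,k) if 60<st[i,4]<400 and 180<w2t(ray(f,*ce[i],20))[1]<300])
E
```

```text
t=35.78 tray xy [-51.7  68.8] z 81.8 yaw-A 2.168 rp [3.141 0.   ] open 0.59 F [ 1.  -0.4 -0. ] grip 0.0
to (-52, 68.5, 80) dp [-0.003 -0.01   0.044] n=0.0
to (-72, 110, 80) dp [1.139 0.17  0.   ] n=1.2
wrist [([418, 190], [-35.1, 135.0], 8840), ([631, 102], [23.8, 227.7], 886), ([330, 181], [-76.5, 112.8], 15818), ([167, 316], [-111.2, -8.5], 780)]
side [([26.799999237060547, 132.5], 187), ([-53.0, 76.5], 60), ([74.19999694824219, 36.79999923706055], 167), ([73.5999984741211, -36.20000076293945], 197), ([72.19999694824219, -108.30000305175781], 238), ([0.8999999761581421, -108.30000305175781], 243), ([-70.5999984741211, -109.19999694824219], 249)]
[317.94558746 266.36126209]
[(array([604.3, 277. ]), np.int32(232)), (array([ 43.2, 245.3]), np.int32(99))]
```

Call:
play_rows(
  rows=[
    {"dp": [0, 0, 0.4], "turn": [0, 0, 0], "fingers": 0.4},
    {"dp": [0, 0, 0.5], "turn": [0, 0, 0], "fingers": 0.4},
    {"dp": [0, 0, 0.43], "turn": [0, 0, 0], "fingers": 0.4},
    {"dp": [0, 0, 0], "turn": [0, 0, 0], "fingers": 0.4},
    {"dp": [0, 0, 0], "turn": [0, 0, 0], "fingers": 1},
  ],
)

```text
clock: 36.4
eef_pos: [505.8, 62.5, 26.6]
tcp_rot: [-3.14, -0.001, 2.289]
contact_force: [0.5, 0.5, 0.8]
opening: 0.471
grasp_force: 0.0
```

Call:
play_rows(
  rows=[
    {"dp": [0, 0, 0], "turn": [0, 0, 0], "fingers": 1},
    {"dp": [0, 0, 0], "turn": [0, 0, 0], "fingers": 1},
    {"dp": [0, 0, 0], "turn": [0, 0, 0], "fingers": 1},
    {"dp": [0, 0, -0.5], "turn": [0, 0, 0], "fingers": 1},
    {"dp": [0, 0, -0.8], "turn": [0, 0, 0], "fingers": 1},
  ],
)

```text
clock: 36.82
eef_pos: [503.9, 62.5, 78.1]
tcp_rot: [-3.138, -0.002, 2.289]
contact_force: [0.2, 0.5, -1.0]
opening: 0.371
grasp_force: 29.9
```

Call:
play_rows(
  rows=[
    {"dp": [0, 0, 0], "turn": [0, 0, 0], "fingers": 1},
    {"dp": [0.57, 0.08, 0], "turn": [0, 0, 0], "fingers": 1},
    {"dp": [0.57, 0.09, 0], "turn": [0, 0, 0], "fingers": 1},
    {"dp": [0, 0, 0], "turn": [0, 0, 0], "fingers": 1},
  ],
)

```text
clock: 37.15
eef_pos: [479.2, 103.3, 79.7]
tcp_rot: [3.141, -0.001, 2.29]
contact_force: [-1.4, -0.2, -0.6]
opening: 0.365
grasp_force: 29.9
```

Call:
play_rows(
  rows=[
    {"dp": [0, 0, 0.6], "turn": [0, 0, 0], "fingers": 1},
    {"dp": [0, 0, 0.5], "turn": [0, 0, 0], "fingers": 1},
    {"dp": [0, 0, 0.17], "turn": [0, 0, 0], "fingers": 1},
    {"dp": [0, 0, 0], "turn": [0, 0, 0], "fingers": 1},
    {"dp": [0, 0, 0], "turn": [0, 0, 0], "fingers": 1},
  ],
)

```text
clock: 37.57
eef_pos: [481.0, 101.3, 28.6]
tcp_rot: [-3.141, -0.0, 2.289]
contact_force: [-0.1, -0.5, 0.7]
opening: 0.37
grasp_force: 33.2
```

Call:
play_rows(
  rows=[
    {"dp": [0, 0, 0], "turn": [0, 0, 0], "fingers": 0.5},
    {"dp": [0, 0, 0], "turn": [0, 0, 0], "fingers": 0.5},
    {"dp": [0, 0, -0.4], "turn": [0, 0, 0], "fingers": 0.5},
    {"dp": [0, 0, -0.97], "turn": [0, 0, 0], "fingers": 0.4},
    {"dp": [0, 0, 0], "turn": [0, 0, 0], "fingers": 0.4},
  ],
)

```text
clock: 37.98
eef_pos: [484.2, 102.1, 88.5]
tcp_rot: [3.135, 0.004, 2.289]
contact_force: [1.7, -0.0, 0.8]
opening: 0.604
grasp_force: 0.0
```

```bash
python3 - <<'E'
from h import *
print(state()); go((41.5,244,80),(41.5,244,9),(41.5,244,80),(72,110,80)); go((-62,246,80)); caps2("side")
for n in("side","top"):
  f=r.grab_frame(n); g=f["pixels"]
  w=(g.min(2)>190).astype(np.uint8); k,L,st,ce=cv2.connectedComponentsWithStats(w)
  print(n,[(w2t(ray(f,*ce[i],20)).round(1),st[i,4],ce[i].round()) for i in range(1,k) if 60<st[i,4]<600 and 180<w2t(ray(f,*ce[i],20))[1]<330])
E
```

```text
t=37.98 tray xy [-67.4 110.3] z 88.5 yaw-A 2.168 rp [3.135 0.004] open 0.60 F [ 1.7 -0.   0.8] grip 0.0
to (41.5, 244, 80) dp [1.235 4.131 0.213] n=4.3
to (41.5, 244, 9) dp [ 0.    -0.     1.775] n=0.0
to (41.5, 244, 80) dp [ 0.    -0.    -1.775] n=0.0
to (72, 110, 80) dp [-3.2   -1.252  0.   ] n=3.4
to (-62, 246, 80) dp [2.731 2.019 0.213] n=3.4
side [([50.099998474121094, 132.60000610351562], 327), ([-63.400001525878906, 127.0999984741211], 327), ([74.30000305175781, 37.0], 165), ([73.5999984741211, -36.29999923706055], 195), ([0.800000011920929, -37.400001525878906], 195), ([72.30000305175781, -108.30000305175781], 235), ([0.8999999761581421, -108.0], 247), ([-70.69999694824219, -108.80000305175781], 257)]
side [(array([604.1, 276.6]), np.int32(237), array([620., 180.])), (array([ 43.1, 245.1]), np.int32(104), array([359., 202.])), (array([-57.7, 247.9]), np.int32(91), array([307., 204.]))]
top [(array([-57.4, 217.9]), np.int32(195), array([226., 255.]))]
```

Call:
play_rows(
  rows=[
    {"dp": [0.24, 0.84, 0], "turn": [0, 0, 0], "fingers": 0.3},
    {"dp": [0.24, 0.84, 0], "turn": [0, 0, 0], "fingers": 0.3},
    {"dp": [0.24, 0.84, 0], "turn": [0, 0, 0], "fingers": 0.3},
    {"dp": [0.24, 0.84, 0], "turn": [0, 0, 0], "fingers": 0.3},
    {"dp": [0.24, 0.84, 0], "turn": [0, 0, 0], "fingers": 0.3},
  ],
)

```text
clock: 38.55
eef_pos: [575.8, 249.3, 81.9]
tcp_rot: [-3.14, -0.0, 2.289]
contact_force: [0.4, 0.4, 0.4]
opening: 0.701
grasp_force: 0.0
```

Call:
play_rows(
  rows=[
    {"dp": [0, 0, 0], "turn": [0, 0, 0], "fingers": 0.3},
    {"dp": [0, 0, 0], "turn": [0, 0, 0], "fingers": 0.3},
    {"dp": [0, 0, 0], "turn": [0, 0, 0], "fingers": 0.3},
  ],
)

```text
clock: 38.8
eef_pos: [574.4, 247.6, 81.8]
tcp_rot: [-3.139, -0.001, 2.289]
contact_force: [-0.3, -0.6, -0.3]
opening: 0.7
grasp_force: 0.0
```

```bash
python3 - <<'E'
from h import *
print(state()); go((42,244,80),(42,244,9),(42,244,80),(72,110,80),(-60,247,80),(-60,247,9),(-60,247,80),(-72,37,80)); wristcaps(20)
for n in("side","top"):
  f=r.grab_frame(n); g=f["pixels"]
  w=(g.min(2)>190).astype(np.uint8); k,L,st,ce=cv2.connectedComponentsWithStats(w)
  print(n,[(w2t(ray(f,*ce[i],20)).round(1),st[i,4],ce[i].round()) for i in range(1,k) if 60<st[i,4]<600 and 180<w2t(ray(f,*ce[i],20))[1]<330])
f=r.grab_frame("wrist"); print(proj(f,[*t2w((42,244)),20]),proj(f,[*t2w((-60,247)),20]))
E
```

```text
t=38.80 tray xy [ 39.7 243.8] z 81.8 yaw-A 2.168 rp [-3.139e+00 -1.000e-03] open 0.70 F [-0.3 -0.6 -0.3] grip 0.0
to (42, 244, 80) dp [-0.027  0.05   0.044] n=0.1
to (42, 244, 9) dp [ 0.    -0.     1.775] n=0.0
to (42, 244, 80) dp [ 0.    -0.    -1.775] n=0.0
to (72, 110, 80) dp [-3.192 -1.264  0.   ] n=3.4
to (-60, 247, 80) dp [ 4.688 -0.802  0.   ] n=4.8
to (-60, 247, 9) dp [ 0.    -0.     1.775] n=0.0
to (-60, 247, 80) dp [ 0.    -0.    -1.775] n=0.0
to (-72, 37, 80) dp [-4.172 -3.201  0.   ] n=5.3
wrist [([595, 108], [114.2, 399.9], 4722), ([185, 158], [-58.9, 249.4], 2600), ([327, 253], [41.3, 247.1], 2028), ([117, 307], [-51.9, 138.2], 5339), ([53, 342], [-77.0, 88.1], 1623), ([301, 390], [84.5, 150.2], 1125), ([24, 415], [-71.9, 16.2], 1349), ([169, 455], [34.7, 41.0], 2250), ([12, 441], [-70.6, -12.9], 658)]
side [(array([604. , 276.4]), np.int32(239), array([620., 180.])), (array([ 42. , 249.6]), np.int32(70), array([358., 201.])), (array([-59.4, 248.1]), np.int32(105), array([306., 204.])), (array([-496.7,  204.1]), np.int32(101), array([ 65., 230.]))]
top [(array([163.9, 296.2]), np.int32(182), array([170., 144.]))]
[325.59552297 256.42484092] [182.08477205 159.44875826]
```

Call:
play_rows(
  rows=[
    {"dp": [0.02, 0.05, 0.5], "turn": [0, 0, 0], "fingers": 0.4},
    {"dp": [0, 0, 0.7], "turn": [0, 0, 0], "fingers": 0.4},
    {"dp": [0, 0, 0.45], "turn": [0, 0, 0], "fingers": 0.4},
    {"dp": [0, 0, 0.15], "turn": [0, 0, 0], "fingers": 0.4},
    {"dp": [0, 0, 0], "turn": [0, 0, 0], "fingers": 0.4},
  ],
)

```text
clock: 39.42
eef_pos: [575.4, 249.0, 9.7]
tcp_rot: [-3.139, -0.001, 2.288]
contact_force: [0.2, -0.3, 1.0]
opening: 0.603
grasp_force: 0.0
```

Call:
play_rows(
  rows=[
    {"dp": [0, 0, 0], "turn": [0, 0, 0], "fingers": 1},
    {"dp": [0, 0, 0], "turn": [0, 0, 0], "fingers": 1},
    {"dp": [0, 0, 0], "turn": [0, 0, 0], "fingers": 1},
    {"dp": [0, 0, 0], "turn": [0, 0, 0], "fingers": 1},
    {"dp": [0, 0, -0.4], "turn": [0, 0, 0], "fingers": 1},
  ],
)

```text
clock: 39.83
eef_pos: [575.5, 249.5, 25.8]
tcp_rot: [-3.139, -0.001, 2.289]
contact_force: [-0.7, 0.5, -0.7]
opening: 0.368
grasp_force: 29.8
```

Call:
play_rows(
  rows=[
    {"dp": [0, 0, -0.7], "turn": [0, 0, 0], "fingers": 1},
    {"dp": [0, 0, -0.7], "turn": [0, 0, 0], "fingers": 1},
    {"dp": [-0.8, -0.32, 0], "turn": [0, 0, 0], "fingers": 1},
    {"dp": [-0.8, -0.32, 0], "turn": [0, 0, 0], "fingers": 1},
    {"dp": [-0.8, -0.32, 0], "turn": [0, 0, 0], "fingers": 1},
  ],
)

```text
clock: 40.25
eef_pos: [611.8, 152.1, 84.7]
tcp_rot: [3.139, 0.001, 2.291]
contact_force: [-0.5, -0.2, -0.3]
opening: 0.366
grasp_force: 29.8
```

Call:
play_rows(
  rows=[
    {"dp": [-0.8, -0.32, 0], "turn": [0, 0, 0], "fingers": 1},
    {"dp": [0, 0, 0], "turn": [0, 0, 0], "fingers": 1},
    {"dp": [0, 0, 0.6], "turn": [0, 0, 0], "fingers": 1},
    {"dp": [0, 0, 0.5], "turn": [0, 0, 0], "fingers": 1},
  ],
)

```text
clock: 40.58
eef_pos: [623.8, 119.6, 40.1]
tcp_rot: [3.139, 0.002, 2.287]
contact_force: [-0.1, 0.1, -0.6]
opening: 0.364
grasp_force: 29.8
```

Call:
play_rows(
  rows=[
    {"dp": [0, 0, 0], "turn": [0, 0, 0], "fingers": 1},
    {"dp": [0, 0, 0], "turn": [0, 0, 0], "fingers": 1},
  ],
)

```text
clock: 40.75
eef_pos: [621.6, 120.1, 38.8]
tcp_rot: [-3.14, -0.001, 2.289]
contact_force: [-0.2, 0.4, 0.6]
opening: 0.365
grasp_force: 29.8
```

```bash
python3 - <<'E'
from h import *
print(state()); go((72,110,30))
E
```

```text
t=40.75 tray xy [ 71.1 111.5] z 38.8 yaw-A 2.168 rp [-3.14e+00 -1.00e-03] open 0.37 F [-0.2  0.4  0.6] grip 29.8
to (72, 110, 30) dp [-0.044 -0.003  0.22 ] n=0.0
```

Call:
play_rows(
  rows=[
    {"dp": [-0.03, 0, 0.15], "turn": [0, 0, 0], "fingers": 1},
    {"dp": [0, 0, 0.07], "turn": [0, 0, 0], "fingers": 1},
    {"dp": [0, 0, 0], "turn": [0, 0, 0], "fingers": 1},
    {"dp": [0, 0, 0], "turn": [0, 0, 0], "fingers": 0.5},
    {"dp": [0, 0, 0], "turn": [0, 0, 0], "fingers": 0.5},
  ],
)

```text
clock: 41.17
eef_pos: [623.8, 119.4, 31.3]
tcp_rot: [3.14, 0.001, 2.289]
contact_force: [-0.2, -0.8, -0.9]
opening: 0.502
grasp_force: 0.0
```

Call:
play_rows(
  rows=[
    {"dp": [0, 0, -0.4], "turn": [0, 0, 0], "fingers": 0.5},
    {"dp": [0, 0, -0.9], "turn": [0, 0, 0], "fingers": 0.4},
    {"dp": [0.94, -0.15, 0], "turn": [0, 0, 0], "fingers": 0.3},
    {"dp": [0.94, -0.15, 0], "turn": [0, 0, 0], "fingers": 0.3},
    {"dp": [0.94, -0.16, 0], "turn": [0, 0, 0], "fingers": 0.3},
  ],
)

```text
clock: 41.58
eef_pos: [534.9, 192.6, 83.3]
tcp_rot: [3.14, 0.001, 2.288]
contact_force: [1.2, 0.8, -0.5]
opening: 0.699
grasp_force: 0.0
```

Call:
play_rows(
  rows=[
    {"dp": [0.94, -0.16, 0], "turn": [0, 0, 0], "fingers": 0.3},
    {"dp": [0.94, -0.16, 0], "turn": [0, 0, 0], "fingers": 0.3},
    {"dp": [0, 0, 0], "turn": [0, 0, 0], "fingers": 0.3},
    {"dp": [0, 0, 0], "turn": [0, 0, 0], "fingers": 0.3},
    {"dp": [0, 0, 0], "turn": [0, 0, 0], "fingers": 0.3},
  ],
)

```text
clock: 42.0
eef_pos: [476.6, 240.5, 82.8]
tcp_rot: [3.14, 0.001, 2.29]
contact_force: [0.7, 0.9, 0.1]
opening: 0.7
grasp_force: 0.0
```

```bash
python3 - <<'E'
from h import *
print(state()); go((-59.5,248.5,80),(-59.5,248.5,9),(-59.5,248.5,80),(-72,37,80)); wristcaps(20); caps2("side"); caps2("top")
f=r.grab_frame("wrist"); print(proj(f,[*t2w((-59.5,248.5)),20]))
E
```

```text
t=42.00 tray xy [-58.3 248.6] z 82.8 yaw-A 2.169 rp [3.14e+00 1.00e-03] open 0.70 F [0.7 0.9 0.1] grip 0.0
to (-59.5, 248.5, 80) dp [ 0.015 -0.027  0.07 ] n=0.0
to (-59.5, 248.5, 9) dp [ 0.    -0.     1.775] n=0.0
to (-59.5, 248.5, 80) dp [ 0.    -0.    -1.775] n=0.0
to (-72, 37, 80) dp [-4.194 -3.235  0.   ] n=5.3
wrist [([319, 251], [-61.7, 250.4], 2213), ([178, 335], [-106.6, 145.9], 1827), ([311, 396], [-3.6, 154.3], 1688), ([167, 462], [-61.5, 37.8], 1649)]
side [([66.5999984741211, 121.80000305175781], 256), ([74.30000305175781, 37.0], 165), ([73.5999984741211, -36.29999923706055], 196), ([0.800000011920929, -37.400001525878906], 195), ([-72.30000305175781, -36.400001525878906], 204), ([72.30000305175781, -108.30000305175781], 235), ([0.800000011920929, -108.0], 248), ([-70.69999694824219, -108.80000305175781], 258)]
top [([71.5999984741211, -109.69999694824219], 201), ([72.80000305175781, -37.900001525878906], 197), ([73.19999694824219, 34.79999923706055], 204), ([74.0999984741211, 109.4000015258789], 204), ([0.5, -109.9000015258789], 206), ([0.30000001192092896, -38.70000076293945], 208), ([-70.9000015258789, -110.30000305175781], 221), ([-72.0999984741211, -37.900001525878906], 219)]
[320.62416583 253.48203881]
```

Call:
play_rows(
  rows=[
    {"dp": [0.02, -0.03, 0.5], "turn": [0, 0, 0], "fingers": 0.4},
    {"dp": [0, 0, 0.7], "turn": [0, 0, 0], "fingers": 0.4},
    {"dp": [0, 0, 0.45], "turn": [0, 0, 0], "fingers": 0.4},
    {"dp": [0, 0, 0.17], "turn": [0, 0, 0], "fingers": 0.4},
    {"dp": [0, 0, 0], "turn": [0, 0, 0], "fingers": 0.4},
  ],
)

```text
clock: 42.62
eef_pos: [473.9, 238.9, 8.0]
tcp_rot: [-3.138, -0.001, 2.288]
contact_force: [0.5, 0.7, 0.2]
opening: 0.602
grasp_force: 0.0
```

Call:
play_rows(
  rows=[
    {"dp": [0, 0, 0], "turn": [0, 0, 0], "fingers": 1},
    {"dp": [0, 0, 0], "turn": [0, 0, 0], "fingers": 1},
    {"dp": [0, 0, 0], "turn": [0, 0, 0], "fingers": 1},
    {"dp": [0, 0, 0], "turn": [0, 0, 0], "fingers": 1},
    {"dp": [0, 0, -0.4], "turn": [0, 0, 0], "fingers": 1},
  ],
)

```text
clock: 43.03
eef_pos: [473.4, 239.4, 24.5]
tcp_rot: [-3.139, -0.001, 2.289]
contact_force: [-0.6, -0.8, -0.3]
opening: 0.365
grasp_force: 29.8
```

Call:
play_rows(
  rows=[
    {"dp": [0, 0, -0.7], "turn": [0, 0, 0], "fingers": 1},
    {"dp": [0, 0, -0.7], "turn": [0, 0, 0], "fingers": 1},
    {"dp": [-0.7, -0.53, 0], "turn": [0, 0, 0], "fingers": 1},
    {"dp": [-0.7, -0.53, 0], "turn": [0, 0, 0], "fingers": 1},
    {"dp": [-0.7, -0.54, 0], "turn": [0, 0, 0], "fingers": 1},
  ],
)

```text
clock: 43.45
eef_pos: [482.3, 134.2, 82.9]
tcp_rot: [3.139, 0.001, 2.291]
contact_force: [-0.0, -0.4, -0.1]
opening: 0.371
grasp_force: 29.8
```

Call:
play_rows(
  rows=[
    {"dp": [-0.7, -0.54, 0], "turn": [0, 0, 0], "fingers": 1},
    {"dp": [-0.7, -0.54, 0], "turn": [0, 0, 0], "fingers": 1},
    {"dp": [-0.7, -0.54, 0], "turn": [0, 0, 0], "fingers": 1},
    {"dp": [0, 0, 0], "turn": [0, 0, 0], "fingers": 1},
    {"dp": [0, 0, 0], "turn": [0, 0, 0], "fingers": 1},
  ],
)

```text
clock: 43.87
eef_pos: [488.5, 27.2, 82.2]
tcp_rot: [3.141, 0.001, 2.285]
contact_force: [0.0, 0.3, 0.3]
opening: 0.369
grasp_force: 29.8
```

```bash
python3 - <<'E'
from h import *
print(state()); go((-72,37,30)); caps2("side")
E
```

```text
t=43.87 tray xy [-72.3  35.4] z 82.2 yaw-A 2.164 rp [3.141e+00 1.000e-03] open 0.37 F [0.  0.3 0.3] grip 29.8
to (-72, 37, 30) dp [0.029 0.028 1.304] n=0.0
side [([55.599998474121094, 123.30000305175781], 299), ([74.19999694824219, 36.79999923706055], 167), ([73.5999984741211, -36.20000076293945], 198), ([0.8999999761581421, -37.5], 196), ([72.19999694824219, -108.30000305175781], 238), ([0.800000011920929, -108.0], 248), ([-69.69999694824219, -116.69999694824219], 103)]
```

Place it, rise, and retreat toward the dial with a check of all caps.

Call:
play_rows(
  rows=[
    {"dp": [0, 0.03, 0.6], "turn": [0, 0, 0], "fingers": 1},
    {"dp": [0, 0, 0.5], "turn": [0, 0, 0], "fingers": 1},
    {"dp": [0, 0, 0.17], "turn": [0, 0, 0], "fingers": 1},
    {"dp": [0, 0, 0.02], "turn": [0, 0, 0], "fingers": 1},
    {"dp": [0, 0, 0], "turn": [0, 0, 0], "fingers": 1},
  ],
)

```text
clock: 44.33
eef_pos: [488.9, 30.4, 30.0]
tcp_rot: [-3.141, -0.001, 2.29]
contact_force: [0.9, 0.8, 0.5]
opening: 0.365
grasp_force: 34.4
```

Call:
play_rows(
  rows=[
    {"dp": [0, 0, 0], "turn": [0, 0, 0], "fingers": 0.5},
    {"dp": [0, 0, 0], "turn": [0, 0, 0], "fingers": 0.5},
    {"dp": [0, 0, -0.4], "turn": [0, 0, 0], "fingers": 0.5},
    {"dp": [0, 0, -0.9], "turn": [0, 0, 0], "fingers": 0.4},
    {"dp": [0, 0, -0.9], "turn": [0, 0, 0], "fingers": 0.4},
  ],
)

```text
clock: 44.75
eef_pos: [488.0, 29.5, 118.8]
tcp_rot: [-3.14, -0.001, 2.289]
contact_force: [2.0, 0.2, 0.1]
opening: 0.601
grasp_force: 0.0
```

Call:
play_rows(
  rows=[
    {"dp": [0, 0, -0.5], "turn": [0, 0, 1], "fingers": 0.4},
    {"dp": [0, 0, 0], "turn": [0, 0, 1], "fingers": 0.4},
    {"dp": [0, 0, 0], "turn": [0, 0, 1], "fingers": 0.4},
    {"dp": [0, 0, 0], "turn": [0, 0, 1], "fingers": 0.4},
    {"dp": [0, 0, 0], "turn": [0, 0, 1], "fingers": 0.4},
  ],
)

```text
clock: 45.17
eef_pos: [489.4, 29.6, 139.1]
tcp_rot: [3.14, 0.0, 1.76]
contact_force: [-0.6, -0.4, -0.6]
opening: 0.601
grasp_force: 0.0
```

Call:
play_rows(
  rows=[
    {"dp": [0, 0, 0], "turn": [0, 0, 1], "fingers": 0.4},
    {"dp": [0, 0, 0], "turn": [0, 0, 1], "fingers": 0.4},
    {"dp": [0, 0, 0], "turn": [0, 0, 0.3], "fingers": 0.4},
    {"dp": [0, 0, 0], "turn": [0, 0, 0], "fingers": 0.4},
    {"dp": [0, 0, 0], "turn": [0, 0, 0], "fingers": 0.4},
  ],
)

```text
clock: 45.58
eef_pos: [489.2, 29.5, 138.6]
tcp_rot: [3.141, -0.0, 1.526]
contact_force: [0.1, 0.8, -0.4]
opening: 0.597
grasp_force: 0.0
```

```bash
python3 - <<'E'
from h import *
print(state()); go((1,-202.5,130),(1,-202.5,57)); caps2("side"); caps2("top")
E
```

```text
t=45.58 tray xy [-71.2  37.6] z 138.6 yaw-A 1.405 rp [ 3.141 -0.   ] open 0.60 F [ 0.1  0.8 -0.4] grip 0.0
to (1, -202.5, 130) dp [-5.622  2.774  0.215] n=6.3
to (1, -202.5, 57) dp [ 0.    -0.     1.825] n=0.0
side [([-70.30000305175781, 119.80000305175781], 567), ([73.69999694824219, 119.80000305175781], 567), ([2.299999952316284, 132.5], 567), ([74.0999984741211, 36.79999923706055], 170), ([-71.0999984741211, 41.099998474121094], 153), ([73.69999694824219, -36.20000076293945], 202), ([1.5, -37.400001525878906], 191), ([72.0999984741211, -108.5], 251), ([1.2000000476837158, -108.4000015258789], 247)]
top [([89.80000305175781, 25.399999618530273], 2665), ([74.5, -25.200000762939453], 2665), ([91.4000015258789, 75.69999694824219], 2665), ([56.29999923706055, -48.79999923706055], 2665), ([59.20000076293945, 24.899999618530273], 2665), ([88.80000305175781, -51.900001525878906], 2665), ([63.29999923706055, 72.0], 2665), ([91.5999984741211, -0.4000000059604645], 2665), ([52.5, -21.899999618530273], 2665), ([96.5999984741211, -27.399999618530273], 2665), ([92.5999984741211, 51.099998474121094], 2665), ([61.5, 1.899999976158142], 2665), ([63.900001525878906, 48.29999923706055], 2665), ([72.0999984741211, -115.69999694824219], 106), ([-93.69999694824219, 134.0], 160)]
```

Call:
play_rows(
  rows=[
    {"dp": [-0.8, 0.4, 0], "turn": [0, 0, 0], "fingers": 0.4},
    {"dp": [-0.8, 0.4, 0], "turn": [0, 0, 0], "fingers": 0.4},
    {"dp": [-0.8, 0.4, 0], "turn": [0, 0, 0], "fingers": 0.4},
    {"dp": [-0.8, 0.4, 0], "turn": [0, 0, 0], "fingers": 0.4},
    {"dp": [-0.8, 0.39, 0], "turn": [0, 0, 0], "fingers": 0.4},
  ],
)

```text
clock: 46.1
eef_pos: [561.7, -135.6, 138.1]
tcp_rot: [3.141, 0.0, 1.526]
contact_force: [0.1, 0.8, 0.4]
opening: 0.599
grasp_force: 0.0
```

Call:
play_rows(
  rows=[
    {"dp": [-0.8, 0.39, 0], "turn": [0, 0, 0], "fingers": 0.4},
    {"dp": [-0.82, 0.39, 0], "turn": [0, 0, 0], "fingers": 0.4},
    {"dp": [0, 0, 0], "turn": [0, 0, 0], "fingers": 0.4},
    {"dp": [0, 0, 0], "turn": [0, 0, 0], "fingers": 0.4},
    {"dp": [0, 0, 0], "turn": [0, 0, 0], "fingers": 0.4},
  ],
)

```text
clock: 46.52
eef_pos: [588.6, -199.8, 137.6]
tcp_rot: [-3.14, -0.001, 1.524]
contact_force: [-0.2, 0.5, -0.3]
opening: 0.602
grasp_force: 0.0
```

```bash
python3 - <<'E'
from h import *
print(state()); go((1,-202.5,130),(1,-202.5,57)); caps2("side"); caps2("top")
f=r.grab_frame("wrist"); s=r.grab_frame("side")["pixels"]; t=r.grab_frame("top")["pixels"]
a=np.hstack([cv2.resize(f["pixels"],(400,300)),cv2.resize(s[150:420,220:500],(400,300))]); b=cv2.resize(t[110:300,180:500],(476,290))
b=cv2.copyMakeBorder(b,0,0,0,324,cv2.BORDER_CONSTANT)
cv2.imwrite("pics/fin.png",np.vstack([a,b])[:,:,::-1])
E
```

```text
t=46.52 tray xy [  -0.3 -202.1] z 137.6 yaw-A 1.403 rp [-3.14e+00 -1.00e-03] open 0.60 F [-0.2  0.5 -0.3] grip 0.0
to (1, -202.5, 130) dp [-0.005  0.034  0.189] n=0.0
to (1, -202.5, 57) dp [ 0.    -0.     1.825] n=0.0
side [([-66.5999984741211, 120.5], 249), ([73.19999694824219, 30.899999618530273], 85), ([-70.80000305175781, 39.400001525878906], 165), ([71.4000015258789, -35.70000076293945], 160), ([-72.19999694824219, -36.20000076293945], 200), ([72.19999694824219, -108.4000015258789], 233), ([0.8999999761581421, -108.19999694824219], 243), ([-70.80000305175781, -108.80000305175781], 254)]
top [([71.5999984741211, -109.80000305175781], 199), ([72.80000305175781, -37.900001525878906], 198), ([73.19999694824219, 34.79999923706055], 202), ([74.0, 109.30000305175781], 202), ([0.4000000059604645, -109.9000015258789], 205), ([0.30000001192092896, -38.70000076293945], 208), ([-71.0999984741211, -110.30000305175781], 220), ([-72.19999694824219, -38.0], 218), ([-71.0, 37.5], 221), ([-70.0, 109.0999984741211], 217)]
```

View pics/fin.png

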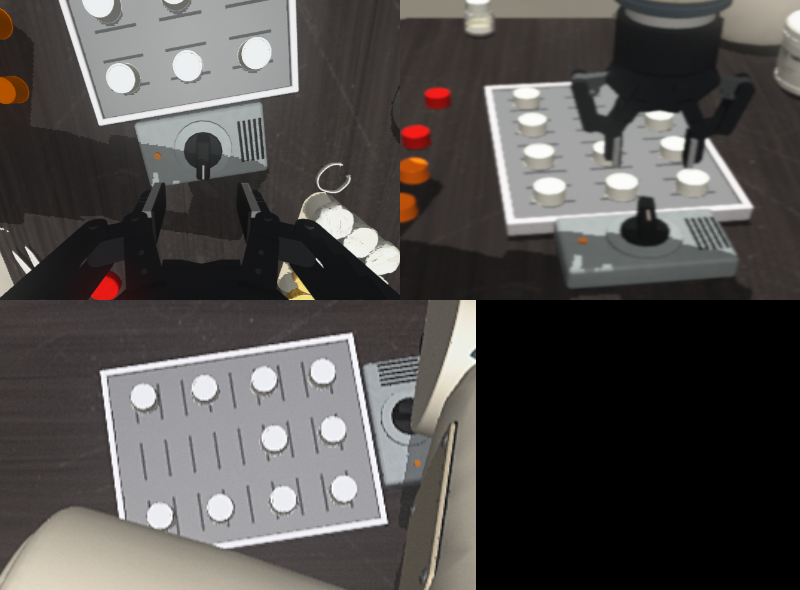

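Call:
play_rows(
  rows=[
    {"dp": [0, 0.03, 0.6], "turn": [0, 0, 0], "fingers": 0.4},
    {"dp": [0, 0, 0.7], "turn": [0, 0, 0], "fingers": 0.4},
    {"dp": [0, 0, 0.5], "turn": [0, 0, 0], "fingers": 0.4},
    {"dp": [0, 0, 0.23], "turn": [0, 0, 0], "fingers": 0.4},
    {"dp": [0, 0, 0], "turn": [0, 0, 0], "fingers": 0.5},
  ],
  force=40,
)

```text
clock: 47.18
eef_pos: [589.0, -199.2, 54.7]
tcp_rot: [-3.138, -0.001, 1.525]
contact_force: [-0.7, 0.1, -0.1]
opening: 0.506
grasp_force: 0.0
```

Call:
play_rows(
  rows=[
    {"dp": [0, 0, 0], "turn": [0, 0, 0], "fingers": 1},
    {"dp": [0, 0, 0], "turn": [0, 0, 0], "fingers": 1},
    {"dp": [0, 0, 0], "turn": [0, 0, 0], "fingers": 1},
    {"dp": [0, 0, 0], "turn": [0, 0, 0], "fingers": 1},
    {"dp": [0, 0, 0], "turn": [0, 0, 0], "fingers": 1},
  ],
)

```text
clock: 47.6
eef_pos: [590.7, -200.4, 58.4]
tcp_rot: [3.141, 0.0, 1.524]
contact_force: [-4.2, 0.8, 6.1]
opening: 0.156
grasp_force: 40.4
```

Call:
play_rows(
  rows=[
    {"dp": [0, 0, 0], "turn": [0, 0, 0.9], "fingers": 1},
    {"dp": [0, 0, 0], "turn": [0, 0, 0.9], "fingers": 1},
    {"dp": [0, 0, 0], "turn": [0, 0, 0.9], "fingers": 1},
    {"dp": [0, 0, 0], "turn": [0, 0, 0.9], "fingers": 1},
    {"dp": [0, 0, 0], "turn": [0, 0, 0.9], "fingers": 1},
  ],
)

```text
clock: 48.02
eef_pos: [590.2, -200.3, 58.4]
tcp_rot: [3.142, 0.0, 1.049]
contact_force: [-6.8, 1.4, 8.5]
opening: 0.152
grasp_force: 40.6
```

Call:
play_rows(
  rows=[
    {"dp": [0, 0, 0], "turn": [0, 0, 0.9], "fingers": 1},
    {"dp": [0, 0, 0], "turn": [0, 0, 0.9], "fingers": 1},
    {"dp": [0, 0, 0], "turn": [0, 0, 0.9], "fingers": 1},
    {"dp": [0, 0, 0], "turn": [0, 0, 0.9], "fingers": 1},
    {"dp": [0, 0, 0], "turn": [0, 0, 0.9], "fingers": 1},
  ],
)

```text
clock: 48.43
eef_pos: [589.8, -200.1, 58.4]
tcp_rot: [-3.141, 0.001, 0.577]
contact_force: [-6.7, 1.8, 10.2]
opening: 0.157
grasp_force: 40.9
```

Call:
play_rows(
  rows=[
    {"dp": [0, 0, 0], "turn": [0, 0, 0.9], "fingers": 1},
    {"dp": [0, 0, 0], "turn": [0, 0, 0.9], "fingers": 1},
    {"dp": [0, 0, 0], "turn": [0, 0, 0.9], "fingers": 1},
    {"dp": [0, 0, 0], "turn": [0, 0, 0.9], "fingers": 1},
    {"dp": [0, 0, 0], "turn": [0, 0, 0.6], "fingers": 1},
  ],
)

```text
clock: 48.85
eef_pos: [589.6, -199.7, 58.3]
tcp_rot: [-3.141, 0.001, 0.137]
contact_force: [-6.9, 4.3, 10.0]
opening: 0.153
grasp_force: 41.0
```

Call:
play_rows(
  rows=[
    {"dp": [0, 0, 0], "turn": [0, 0, 0], "fingers": 1},
    {"dp": [0, 0, 0], "turn": [0, 0, 0], "fingers": 0.5},
    {"dp": [0, 0, 0], "turn": [0, 0, 0], "fingers": 0.4},
    {"dp": [0, 0, 0], "turn": [0, 0, 0], "fingers": 0.4},
  ],
)

```text
clock: 49.18
eef_pos: [591.3, -200.6, 57.6]
tcp_rot: [3.141, -0.002, 0.142]
contact_force: [0.8, -0.9, -0.4]
opening: 0.574
grasp_force: 0.0
```

Call:
play_rows(
  rows=[
    {"dp": [0, 0, -0.5], "turn": [0, 0, 0], "fingers": 0.4},
    {"dp": [0, 0, -0.8], "turn": [0, 0, 0], "fingers": 0.4},
    {"dp": [0, 0, -0.8], "turn": [0, 0, 0], "fingers": 0.4},
    {"dp": [0, 0, 0], "turn": [0, 0, 0], "fingers": 0.4},
    {"dp": [0, 0, 0], "turn": [0, 0, 0], "fingers": 0.4},
  ],
)

```text
clock: 49.6
eef_pos: [592.3, -200.9, 143.2]
tcp_rot: [3.139, -0.005, 0.142]
contact_force: [0.6, 0.3, -0.9]
opening: 0.603
grasp_force: 0.0
```

```bash
python3 - <<'E'
from h import *
print(state()); caps2("side"); caps2("top")
f=r.grab_frame("wrist"); g=f["pixels"]
P=[proj(f,[*t2w((0,-203)),48])]; c=P[0]
m=(g.max(2)<60).astype(np.uint8); k,L,st,ce=cv2.connectedComponentsWithStats(m); l=L[int(c[1]),int(c[0])]
ys,xs=np.nonzero(L==l); print("dial px",c,l,st[l]); print(cv2.minAreaRect(np.stack([xs,ys],1).astype(np.float32)))
for p in ((21,-203),(-21,-203),(0,-182),(0,-224)): q=proj(f,[*t2w(p),78]); print(p,q.round(),g[int(q[1]),int(q[0])])
E
```

```text
t=49.60 tray xy [   3.2 -203.6] z 143.2 yaw-A 0.021 rp [ 3.139 -0.005] open 0.60 F [ 0.6  0.3 -0.9] grip 0.0
side [([-69.0999984741211, 120.0999984741211], 332), ([14.899999618530273, 132.60000610351562], 332), ([-70.80000305175781, 39.400001525878906], 165), ([0.800000011920929, -37.400001525878906], 195), ([-72.19999694824219, -36.29999923706055], 201), ([72.9000015258789, -108.80000305175781], 220), ([0.8999999761581421, -108.19999694824219], 244), ([-70.80000305175781, -108.80000305175781], 254)]
top [([71.5999984741211, -109.69999694824219], 201), ([72.80000305175781, -37.900001525878906], 197), ([73.30000305175781, 34.900001525878906], 202), ([74.0, 109.4000015258789], 203), ([0.5, -109.9000015258789], 206), ([0.20000000298023224, -38.70000076293945], 207), ([-71.0999984741211, -110.4000015258789], 219), ([-72.19999694824219, -37.900001525878906], 218), ([-71.0, 37.5], 220), ([-70.0999984741211, 109.0999984741211], 218)]
dial px [321.28318184 243.51901648] 175 [ 291  210   60   75 2928]
((323.9394836425781, 244.80572509765625), (71.90763092041016, 59.297855377197266), 61.38954162597656)
(21, -203) [322. 227.] [43 45 44]
(-21, -203) [321. 289.] [106 110 110]
(0, -182) [288. 258.] [170 178 175]
(0, -224) [355. 260.] [100 105 105]
```

```bash
python3 -c "
from rig import r
print(r.sign_off())"
```

```text
the job is handed in; nothing more can be done
None
```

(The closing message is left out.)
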